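# Sort handlebar stems into their rows

### The arm

A 6-joint arm with a two-finger parallel gripper is mounted at the origin on the work surface. World frame = base frame: x ahead of the robot, y to its left, z up, the work surface at z = 0. Lengths are in mm, angles in rad, forces in N, time in s.
With the tool pointing down it reaches from about 350 to 875 mm from the base axis. Payload 4.2 kg.
Tool frame: the origin (TCP) lies at the very end of the fingers, on their centre line; the grasp point (between the pads) lies arm.grip_depth behind it (arm.grip_depth is the distance from the TCP to the grasp point, in mm); z points along the fingers, y is the direction in which the jaws open and shut (so a half turn about z gives the same grasp; the last joint's range is limited). The gripper opens to 85 mm and grips with 20 to 120 N. Pads are 22 mm wide; open, the fingers measure 114 mm over their backs; the gripper's body (76 mm by 85 mm) begins 54 mm behind the grasp point. The pads swing forward as they close: fully open they stand 13 mm farther back than shut.
Start: joints at [-1.022, 0.385, 0.008, 0, -1.194, -0.259], TCP at [178.616, -598.912, 231.312] pointing down, gripper open.
Joint ranges: [-3.14, 3.14], [-1.21, 2.06], [-1.07, 1.41], [-3.16, 2.05], [-2.99, -0.16], [-3.1, 3.1]. Speed limits (rad/s): [2.79, 2.79, 3.14, 3.14, 3.14, 3.14].

### API

Orientations are given as a unit quaternion [x, y, z, w].
In Python, from bench import arm, optics, workorder gives the robot as it stands. The module is installed in compiled form; this text tells all that it offers.
- The arm moves only by the tool play_rows, never from a script. Its arguments are lists of equal length, an entry for each row: "travel": the shift along the tool's x, y, z in m, a list of three; "rotation": the turn, a rotation vector about the tool's x, y, z in rad, a list of three; "grip": the opening, from 0 (shut) to 1 (fully open). In form: {"travel": [[x, y, z], ...], "rotation": [[rx, ry, rz], ...], "grip": [grip, ...]}. A call has 1 to 12 rows; each row shifts and turns the commanded pose from where the row before left it, along the tool's axes as they then stand; what a row does not reach is not made up. A row lasts 1/12 s, in which the tool goes at most 41.7 mm and 7.16 degrees, less where a joint would pass 70% of its speed; a pose out of reach is approached as far as the arm can. A call is refused whole if a number of a shift passes 0.0417 or a number of a turn 0.125, either way. A call with a gripper value outside its range is refused whole. The fingers move at their own pace and stop on an object; the grip force is fixed at half the most. Time passes only in rows, so rows that do not move let the fingers close. It gives the time, the measured TCP pose, the force and the opening at its end, in the units of the state.
- arm.read_state(): the state, without advancing time (a new reading comes with each control period).
- optics.get_image(name): name is "side" or "top" or "wrist"; returns a dict with "image" (480x640x3 uint8, blue, green, red), "depth" (480x640 float32, mm along the optical axis (not along the pixel's ray), 0 where there is no reading), "camera_matrix" (3x3 intrinsics, pixels), "k1" (the pictures are not rectified: a ray, as slopes to the right and down, at radius r is drawn at 1 + k1 r^2 times it, then the intrinsics apply), "R" (3x3) and "t" (3): a world point X has camera coordinates R X + t; the wrist camera has in their place "hand_eye" (4x4, takes a point from camera to tool coordinates, whose origin is the TCP and whose axes are the flange's). Camera axes: x right, y down, z forward; pixel columns grow to the right and rows downward; lengths in mm; the calibration is good to about 2 mm. A picture is of the moment at which its call begins: read the wrist's pose just before it.
- workorder.job_done(): hands the job in, once; it reports no verdict.
The state is a dict: "clock": time; "joints": joint angles; "joint_vel": joint speeds; "joint_efforts": joint torques, N m; "position": TCP position; "ee_rot": TCP orientation; "contact_force": force on the tool from outside, world axes, zero at the start; "wrist_torque": the same for the moment, N m; "gripper_width": finger opening in mm.
Only numpy, scipy, OpenCV 4.12 (cv2) and the standard library are available. Lean on these libraries where they do the work, as an engineer would, in place of code of your own. Each camera call takes 0.05 s, during which the arm holds its last target. There are 200 camera calls.

### The job

Tidy the bike bench: lift the grease pot off the row board it is parked on and stand it upright on the round cork mat, well centred so that it is wholly on it. Sort all the handlebar stems by length onto the three row boards: each stem goes on the board whose rails are just far enough apart for its length, lying flat on the board between the rails and straight across the row, not leaning on a rail or on another stem. Leave the blue can, spanner and pedal where they are.

Things in the scene. Friction and masses are not known exactly. Their poses are not given: they have to be found in the camera images.
- stem_short_a_c (a point): centre (half-way along, across and up) of a bare aluminium handlebar stem lying on the bench: 72 mm long overall along its x axis, 28 to 34 mm wide (y) and 36 mm high (z), an upright 34 mm round clamp at the -x end, a cross-wise 36 mm round clamp at the +x end, a 28 mm square bar between. It can be gripped across its width anywhere. Absent in some starts.
- stem_short_b_c (a point): centre (half-way along, across and up) of a bare aluminium handlebar stem lying on the bench: 72 mm long overall along its x axis, 28 to 34 mm wide (y) and 36 mm high (z), an upright 34 mm round clamp at the -x end, a cross-wise 36 mm round clamp at the +x end, a 28 mm square bar between. It can be gripped across its width anywhere. Absent in some starts.
- stem_mid_a_c (a point): centre (half-way along, across and up) of a bare aluminium handlebar stem lying on the bench: 94 mm long overall along its x axis, 28 to 34 mm wide (y) and 36 mm high (z), an upright 34 mm round clamp at the -x end, a cross-wise 36 mm round clamp at the +x end, a 28 mm square bar between. It can be gripped across its width anywhere. Absent in some starts.
- stem_mid_b_c (a point): centre (half-way along, across and up) of a bare aluminium handlebar stem lying on the bench: 94 mm long overall along its x axis, 28 to 34 mm wide (y) and 36 mm high (z), an upright 34 mm round clamp at the -x end, a cross-wise 36 mm round clamp at the +x end, a 28 mm square bar between. It can be gripped across its width anywhere. Absent in some starts.
- stem_mid_c_c (a point): centre (half-way along, across and up) of a bare aluminium handlebar stem lying on the bench: 94 mm long overall along its x axis, 28 to 34 mm wide (y) and 36 mm high (z), an upright 34 mm round clamp at the -x end, a cross-wise 36 mm round clamp at the +x end, a 28 mm square bar between. It can be gripped across its width anywhere. Absent in some starts.
- stem_long_a_c (a point): centre (half-way along, across and up) of a bare aluminium handlebar stem lying on the bench: 116 mm long overall along its x axis, 28 to 34 mm wide (y) and 36 mm high (z), an upright 34 mm round clamp at the -x end, a cross-wise 36 mm round clamp at the +x end, a 28 mm square bar between. It can be gripped across its width anywhere. Absent in some starts.
- stem_long_b_c (a point): centre (half-way along, across and up) of a bare aluminium handlebar stem lying on the bench: 116 mm long overall along its x axis, 28 to 34 mm wide (y) and 36 mm high (z), an upright 34 mm round clamp at the -x end, a cross-wise 36 mm round clamp at the +x end, a 28 mm square bar between. It can be gripped across its width anywhere. Absent in some starts.
- row_short_top (a point): centre of the upper face of the fixed plywood row board for the 72 mm stems, 20 mm above the bench. x runs along the row (215 mm, room for three stems side by side, 65 mm apart), y across. Two dark rails along the long edges, 6 mm thick, stand 8 mm above the face, 88 mm apart inside. Stems lie along the board's y axis, between the rails.
- row_mid_top (a point): centre of the upper face of the fixed plywood row board for the 94 mm stems, 20 mm above the bench. x runs along the row (215 mm, room for three stems side by side, 65 mm apart), y across. Two dark rails along the long edges, 6 mm thick, stand 8 mm above the face, 110 mm apart inside. Stems lie along the board's y axis, between the rails.
- row_long_top (a point): centre of the upper face of the fixed plywood row board for the 116 mm stems, 20 mm above the bench. x runs along the row (215 mm, room for three stems side by side, 65 mm apart), y across. Two dark rails along the long edges, 6 mm thick, stand 8 mm above the face, 132 mm apart inside. Stems lie along the board's y axis, between the rails.
- pot_handle (a point): middle of the crossbar of the fixed carrying handle on a grey lidded grease pot (76 mm diameter, lid 79 mm, lid top 50 mm above the foot, about 0.35 kg). The bar runs along this y axis: 70 mm long, 12 mm wide, 10 mm high, centre 87 mm straight above the pot's foot, 32 mm free under it, uprights 32 mm either side. The pot starts on the board for the longest stems.
- pot_foot (a point): centre of the underside of the grease pot; z along its axis, upward
- mat_top (a point): centre of the upper face of a fixed round cork mat, 120 mm diameter, 4 mm thick, on the bench among the loose stems
- can_c (a point): bystander: middle of a small blue can, 60 mm diameter, 100 mm tall
- spanner_grip (a point): bystander: handle of a spanner lying on the bench, 170 mm long
- pedal_c (a point): bystander: middle of a bicycle pedal lying on the bench, about 90 by 115 mm, 20 mm high
Not all that is in view belongs to the job. Leave any yellow look-alike of the part that bears pot_handle alone. What is shaped like the part that bears stem_mid_c_c but red is not meant.

How it is judged (in metres and radians):
On the way, in this order (a step that is already met when the one before it is completed fails the run):
1. the grease pot is lifted clear of its board, roughly upright (z of pot_foot in the frame of row_long_top above 0.015 m and angle between pot_foot's own z axis and vertical below 0.5 rad), for 0.2 s.
2. the grease pot stands upright on the cork mat (horizontal distance between pot_foot and mat_top below 0.026 m and angle between pot_foot's own z axis and vertical below 0.1 rad and z of pot_foot in the frame of mat_top between -0.004 and 0.006 m), for 0.2 s.
At the end, for the whole second after the job is handed in: Pot upright on the mat, within 26 mm of its centre. Every stem present lies flat on the board for its length, between the rails (within 13 mm of the mid-line and 95 mm of the middle along the row), within 0.25 rad of straight across and 0.07 rad of level (all of step 2 and x of stem_short_a_c in the frame of row_short_top between -0.095 and 0.095 m and y of stem_short_a_c in the frame of row_short_top between -0.013 and 0.013 m and z of stem_short_a_c in the frame of row_short_top between 0.01 and 0.023 m and angle between the x axis of each of stem_short_a_c, stem_short_b_c and the y axis of row_short_top, either way round below 0.25 rad and angle between stem_short_a_c's own x axis and vertical between 1.5 and 1.64 rad and x of stem_short_b_c in the frame of row_short_top between -0.095 and 0.095 m and y of stem_short_b_c in the frame of row_short_top between -0.013 and 0.013 m and z of stem_short_b_c in the frame of row_short_top between 0.01 and 0.023 m and angle between stem_short_b_c's own x axis and vertical between 1.5 and 1.64 rad and x of stem_mid_a_c in the frame of row_mid_top between -0.095 and 0.095 m and y of stem_mid_a_c in the frame of row_mid_top between -0.013 and 0.013 m and z of stem_mid_a_c in the frame of row_mid_top between 0.01 and 0.023 m and angle between the x axis of each of stem_mid_a_c, stem_mid_b_c, stem_mid_c_c and the y axis of row_mid_top, either way round below 0.25 rad and angle between stem_mid_a_c's own x axis and vertical between 1.5 and 1.64 rad and x of stem_mid_b_c in the frame of row_mid_top between -0.095 and 0.095 m and y of stem_mid_b_c in the frame of row_mid_top between -0.013 and 0.013 m and z of stem_mid_b_c in the frame of row_mid_top between 0.01 and 0.023 m and angle between stem_mid_b_c's own x axis and vertical between 1.5 and 1.64 rad and x of stem_mid_c_c in the frame of row_mid_top between -0.095 and 0.095 m and y of stem_mid_c_c in the frame of row_mid_top between -0.013 and 0.013 m and z of stem_mid_c_c in the frame of row_mid_top between 0.01 and 0.023 m and angle between stem_mid_c_c's own x axis and vertical between 1.5 and 1.64 rad and x of stem_long_a_c in the frame of row_long_top between -0.095 and 0.095 m and y of stem_long_a_c in the frame of row_long_top between -0.013 and 0.013 m and z of stem_long_a_c in the frame of row_long_top between 0.01 and 0.023 m and angle between the x axis of each of stem_long_a_c, stem_long_b_c and the y axis of row_long_top, either way round below 0.25 rad and angle between stem_long_a_c's own x axis and vertical between 1.5 and 1.64 rad and x of stem_long_b_c in the frame of row_long_top between -0.095 and 0.095 m and y of stem_long_b_c in the frame of row_long_top between -0.013 and 0.013 m and z of stem_long_b_c in the frame of row_long_top between 0.01 and 0.023 m and angle between stem_long_b_c's own x axis and vertical between 1.5 and 1.64 rad); the robot touches nothing.
It fails at once if the blue can is shifted by more than 3 cm (distance of can_c from where it was at the start of the episode above 0.03 m).
It fails at once if the spanner is shifted by more than 3 cm (distance of spanner_grip from where it was at the start of the episode above 0.03 m).
It fails at once if the pedal is shifted by more than 3 cm (distance of pedal_c from where it was at the start of the episode above 0.03 m).
Of stem_short_a, stem_short_b, stem_mid_a, stem_mid_b, stem_mid_c, stem_long_a, stem_long_b only 5 to 7 are there at a start; the rules pass over those that are not, and their reading is None.
At some moment in a run one of stem_short_a, stem_short_b, stem_mid_a, stem_mid_b, stem_mid_c, stem_long_a, stem_long_b may be knocked a few centimetres aside while the robot is not near it.
Once in a run the grip may slacken for a moment while it holds something.
It also fails if it takes over 208 s, if anything falls off the work surface, if the arm or the gripper's body presses on something with over 40 N, if the wrist force passes 120 N, or if a joint passes its speed limit or range.

## Working session

There is one attempt and no reset: what is moved stays moved. The work goes in short steps, Python scripts to look and compute and a tool call to move; the robot and the scene stay as the last step left them, time stands still between calls to the robot, and variables do not carry over. Pictures are saved under pics/ and viewed, about 12 in all and at most 16, crops included, and the job is handed in when it is done.

Besides the shell and the picture viewer there is one more tool, called by a JSON object that holds its "op" and its "data", one argument or row to a line. play_rows: Moves the arm, as the interface text tells. Its arguments: {"type":"object","properties":{"travel":{"type":"array","items":{"type":"array","items":{"type":"number"}}},"rotation":{"type":"array","items":{"type":"array","items":{"type":"number"}}},"grip":{"type":"array","items":{"type":"number"}}},"required":["travel","rotation","grip"]}

```bash
mkdir -p pics
cat > h.py <<'E'
import numpy as np,cv2
from bench import arm,optics,workorder
from scipy.spatial.transform import Rotation as Ro
def cloud(name):
    s=arm.read_state(); d=optics.get_image(name); K=d["camera_matrix"];z=d["depth"].astype(float)
    v,u=np.mgrid[0:480,0:640]
    p=cv2.undistortPoints(np.stack([u,v],-1).reshape(-1,1,2).astype(np.float64),np.array(K,float),np.array([d["k1"],0,0,0],float)).reshape(480,640,2)
    c=np.dstack([p[...,0]*z,p[...,1]*z,z])
    if name=="wrist":
        H=np.array(d["hand_eye"]);c=c@H[:3,:3].T+H[:3,3]
        w=c@Ro.from_quat(s["ee_rot"]).as_matrix().T+np.array(s["position"])
    else: w=(c-np.array(d["t"]))@np.array(d["R"])
    w[z==0]=np.nan
    return d["image"],w
E
python3 - <<'E'
from h import *
s=arm.read_state();print(s,arm.grip_depth)
for n in("top","side"):
    im,w=cloud(n);cv2.imwrite(f"pics/{n}0.png",im);np.savez(f"{n}0.npz",im=im,w=w)
    print(n,[ (r,c,np.round(w[r,c])) for r in(100,240,380) for c in(120,320,520)])
E
```

```text
{'clock': 0.0, 'joints': array([-1.02237716e+00,  3.85569566e-01,  6.60885835e-03, -5.30287211e-04,
       -1.19399680e+00, -2.58567040e-01]), 'joint_vel': array([ 8.77717532e-04, -8.78562608e-04, -2.39553103e-04,  5.98127239e-06,
       -1.33044562e-04, -3.18187849e-04]), 'joint_efforts': array([ 3.20261579e-04, -3.92293167e+01,  1.88405460e+01,  4.18624565e+00,
       -4.50421343e-03, -7.05626150e-06]), 'position': array([ 178.46617188, -598.35792423,  230.20245087]), 'ee_rot': array([-1.44322379e-01,  9.89530102e-01,  1.09057319e-03, -1.97628489e-04]), 'contact_force': array([-1.06888641, -0.29954882, -0.88250503]), 'wrist_torque': array([-0.06262706, -0.01765941, -0.03525074]), 'gripper_width': 85.40033535241558} 18.700000000000003
top [(100, 120, array([1228.,  832., -744.])), (100, 320, array([1213.,  -22., -758.])), (100, 520, array([ 945., -610.,   -2.])), (240, 120, array([554., 571.,  -3.])), (240, 320, array([541.,  -7.,   3.])), (240, 520, array([ 528., -583.,    5.])), (380, 120, array([157., 567.,  -1.])), (380, 320, array([145.,   2.,  -0.])), (380, 520, array([ 230., -347.,  645.]))]
side [(100, 120, array([1856., -342.,   55.])), (100, 320, array([ 1860., -1590.,  -289.])), (100, 520, array([196., -34., 530.])), (240, 120, array([1868., -208., -556.])), (240, 320, array([ 674., -168.,    1.])), (240, 520, array([128.,  32., 352.])), (380, 120, array([665., 438.,  -1.])), (380, 320, array([375., 189.,  -1.])), (380, 520, array([ 53., 103., 165.]))]
```

View pics/top0.png

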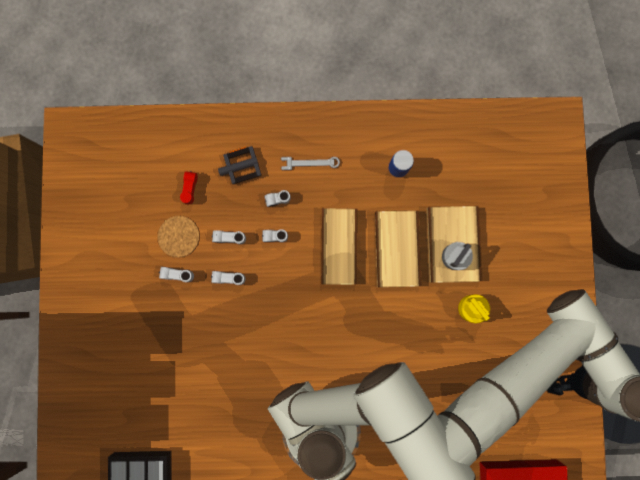

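The top view shows five grey stems at about (277,199), (275,237), (228,237), (227,279) and (176,274). The mat is at (179,236). The boards are at (340,247), (397,249) and (454,244), and the grey pot at (458,256) is on the widest one. The yellow pot look-alike at (475,308) and the red stem at (188,187) are to be left alone. Next I measure them and check an enlarged crop.

Run:
```python
from h import *
D=np.load("top0.npz");im,w=D["im"],D["w"]
z=w[...,2]
m=((z>9)&(z<140)&(w[...,0]>300)).astype(np.uint8); m[300:,400:]=0; m[310:]=0
n,l,st,ce=cv2.connectedComponentsWithStats(m)
for i in range(1,n):
    if st[i,4]<60: continue
    P=w[l==i]; hsv=cv2.cvtColor(im,cv2.COLOR_BGR2HSV)[l==i].mean(0)
    r=cv2.minAreaRect(P[:,:2].astype(np.float32))
    print(np.round(ce[i]),st[i,4],"c",np.round(r[0]),"sz",np.round(r[1]),"ang",round(r[2]),"z",np.round(np.percentile(P[:,2],[5,50,95])),"hsv",np.round(hsv))
# mat
hsv=cv2.cvtColor(im,cv2.COLOR_BGR2HSV);print(hsv[236,179],hsv[300,250])
c=cv2.resize(im[135:335,140:300],None,fx=3,fy=3,interpolation=cv2.INTER_CUBIC)
c2=cv2.resize(im[190:335,310:500],None,fx=1.68,fy=1.68,interpolation=cv2.INTER_CUBIC)
cv2.imwrite("pics/crop1.png",np.hstack([c,np.vstack([c2,np.zeros((600-c2.shape[0],c2.shape[1],3),np.uint8)])]))
```

```text
[240. 165.] 789 c [761. 227.] sz [100. 116.] ang 16 z [12. 21. 28.] hsv [63. 62. 56.]
[401. 164.] 504 c [ 750. -246.] sz [59. 77.] ang 29 z [ 21.  97. 105.] hsv [ 62.  45. 140.]
[188. 188.] 401 c [697. 370.] sz [41. 94.] ang 80 z [16. 34. 41.] hsv [  3. 246. 165.]
[277. 198.] 295 c [663. 113.] sz [34. 77.] ang 12 z [16. 35. 42.] hsv [ 17.  24. 140.]
[454. 244.] 3781 c [ 524. -390.] sz [150. 220.] ang 90 z [14. 22. 75.] hsv [ 20. 110. 176.]
[339. 246.] 2662 c [525. -59.] sz [100. 218.] ang 88 z [14. 21. 30.] hsv [ 18. 135. 180.]
[398. 248.] 3290 c [ 512. -228.] sz [219. 129.] ang 1 z [14. 21. 29.] hsv [ 19. 130. 203.]
[274. 235.] 288 c [555. 121.] sz [71. 33.] ang 89 z [21. 34. 42.] hsv [ 17.  26. 144.]
[228. 236.] 367 c [555. 253.] sz [94. 35.] ang 83 z [22. 35. 42.] hsv [ 19.  24. 153.]
[176. 274.] 372 c [452. 405.] sz [99. 33.] ang 80 z [21. 34. 42.] hsv [ 19.  23. 151.]
[227. 277.] 363 c [439. 256.] sz [95. 35.] ang 82 z [24. 34. 41.] hsv [ 19.  22. 153.]
[474. 297.] 101 c [ 369. -433.] sz [56. 14.] ang 89 z [22. 50. 92.] hsv [ 24. 254. 178.]
[ 15 157 174] [ 14 193 139]
```

View pics/crop1.png

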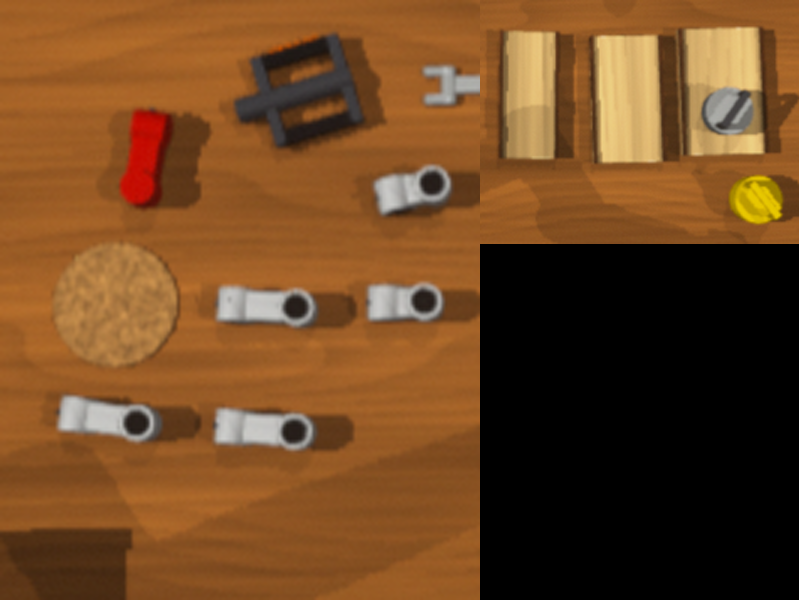

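View pics/side0.png

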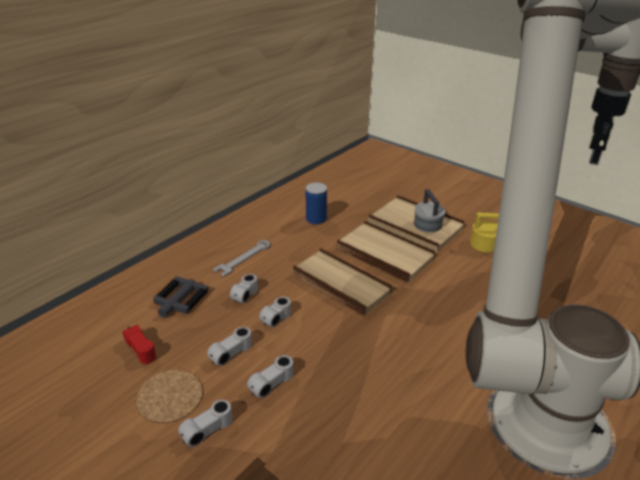

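Confirmed. There are five stems, two short (277,199 and 275,237) and three mid. No long ones are visible. The grey pot's handle runs diagonally. Next I work out the pot, mat and board positions and a move helper.

```bash
cat >> h.py <<'E'
def go(x,y,yaw=None,z=None):
    "deltas to target; yaw = direction of tool y (deg)"
    s=arm.read_state();R=Ro.from_quat(s["ee_rot"]).as_matrix();p=np.array(s["position"])
    cy=np.degrees(np.arctan2(R[1,1],R[0,1]));out=[]
    if yaw is not None:
        d=(yaw-cy+180)%360-180
        print(f"turn yaw {d:.1f}deg: tool rz {-np.radians(d):.3f} rad")
        cy=cy+d
    c,s_=np.cos(np.radians(cy)),np.sin(np.radians(cy))
    yv=np.array([c,s_,0]);zv=np.array([0,0,-1.]);xv=np.cross(yv,zv)
    D=np.array([x,y,p[2] if z is None else z])-p
    t=np.array([D@xv,D@yv,D@zv])/1000
    print("shift tool xyz m",np.round(t,4),"min rows",np.ceil(np.linalg.norm(t)/.0415))
def st():
    s=arm.read_state();R=Ro.from_quat(s["ee_rot"]).as_matrix()
    print("t",round(s["clock"],2),"p",np.round(s["position"],1),"yaw",round(np.degrees(np.arctan2(R[1,1],R[0,1])),1),"tilt",np.round(R[:2,2],3),"w",round(s["gripper_width"],1),"F",np.round(s["contact_force"],1),"j",np.round(s["joints"],2))
def rect(P):
    r=cv2.minAreaRect(P[:,:2].astype(np.float32));return np.round(r[0],1),np.round(r[1],1),round(r[2],1)
E
python3 - <<'E'
from h import *
D=np.load("top0.npz");im,w=D["im"],D["w"];z=w[...,2]
x,y=w[...,0],w[...,1]
m=(z>90)&(z<130)&(abs(x-500)<90)&(abs(y+400)<70);P=w[m];print("handle",m.sum(),rect(P),P.mean(0))
m=(z>62)&(z<80)&(abs(x-500)<90)&(abs(y+400)<70);P=w[m];print("lid",m.sum(),rect(P),P.mean(0),cv2.minEnclosingCircle(P[:,:2].astype(np.float32)))
hsv=cv2.cvtColor(im,cv2.COLOR_BGR2HSV).astype(int)
m=(hsv[...,1]<178)&(abs(x-553)<75)&(abs(y-389)<75)&(z<9);n,l,s,c=cv2.connectedComponentsWithStats(m.astype(np.uint8));i=1+s[1:,4].argmax();P=w[l==i];print("mat",s[i],cv2.minEnclosingCircle(P[:,:2].astype(np.float32)),np.nanmean(P,0),rect(P))
for yc in(-59,-228,-390):
    m=(z>24.5)&(z<34)&(abs(x-520)<120)&(abs(y-yc)<82)
    for sgn in(-1,1):
        q=m&((y-yc)*sgn>30);P=w[q];
        if q.sum()>20:
            f=np.polyfit(P[:,0],P[:,1],1);print("rail",yc,sgn,q.sum(),f[0],np.polyval(f,520),P[:,0].min(),P[:,0].max())
go(500,-400,232)
E
```

```text
handle 135 (array([ 484.4, -387.7]), array([13. , 70.3]), 52.8) [ 483.88796563 -387.15301999  110.12077874]
lid 502 (array([ 483.3, -387.5]), array([77.8, 75.7]), 42.8) [ 484.4114841  -384.93938075   70.03903679] ((484.2622985839844, -387.2707214355469), 39.82365417480469)
mat [ 158  216   42   42 1143] ((561.69287109375, 401.7115783691406), 61.34870147705078) [560.82183773 401.32605275   3.73566282] (array([561.2, 401.7]), array([118.5, 118.8]), 77.6)
rail -59 -1 161 -0.01912786418854055 -103.19261263996592 414.7651912763935 627.0952818088136
rail -59 1 173 -0.029443662614107767 -15.135033566911765 416.93801684114703 629.6846942868393
rail -228 -1 206 0.006541651150843988 -278.372758462785 405.018962595562 618.3464511750085
rail -228 1 210 -0.0032740096145852876 -174.97165014409498 404.8693274827727 617.849328672468
rail -390 -1 211 0.016082887987265725 -447.6138113688375 414.9476813407946 626.2843135338435
rail -390 1 287 0.012176559911819465 -330.75279058620976 415.3489283422921 628.7288360378801
turn yaw 125.4deg: tool rz -2.189 rad
shift tool xyz m [ 0.1312 -0.3543  0.    ] min rows 10.0
```

{"op": "play_rows", "data": {
  "travel": [
    [0,0,0],
    [0,0,0],
    [0,0,0],
    [0,0,0],
    [0,0,0],
    [0,0,0],
    [0,0,0],
    [0,0,0],
    [0,0,0],
    [0,0,0],
    [0,0,0],
    [0,0,0]
  ],
  "rotation": [
    [0,0,-0.122],
    [0,0,-0.122],
    [0,0,-0.122],
    [0,0,-0.122],
    [0,0,-0.122],
    [0,0,-0.122],
    [0,0,-0.122],
    [0,0,-0.122],
    [0,0,-0.122],
    [0,0,-0.122],
    [0,0,-0.122],
    [0,0,-0.122]
  ],
  "grip": [1,1,1,1,1,1,1,1,1,1,1,1]
}}

```text
clock: 1.1
position: [178.5, -598.6, 230.6]
ee_rot: [0.771, -0.637, -0.001, -0.0]
contact_force: [0.1, -0.2, 0.5]
gripper_width: 85.3
```

{"op": "play_rows", "data": {
  "travel": [
    [0,0,0],
    [0,0,0],
    [0,0,0],
    [0,0,0],
    [0,0,0],
    [0,0,0],
    [0,0,0],
    [0,0,0]
  ],
  "rotation": [
    [0,0,-0.122],
    [0,0,-0.122],
    [0,0,-0.122],
    [0,0,-0.122],
    [0,0,-0.122],
    [0,0,-0.122],
    [0,0,0],
    [0,0,0]
  ],
  "grip": [1,1,1,1,1,1,1,1]
}}

```text
clock: 1.77
position: [178.6, -598.7, 230.8]
ee_rot: [0.946, -0.324, -0.0, -0.0]
contact_force: [0.2, -0.2, -0.8]
gripper_width: 85.6
```

```bash
python3 -c "
from h import *
st();go(484.3,-387.5,232.8)"
```

```text
t 1.77 p [ 178.6 -598.7  230.8] yaw -127.8 tilt [-0.     0.001] w 85.6 F [ 0.2 -0.2 -0.8] j [-1.02  0.39  0.01 -0.   -1.19  1.93]
turn yaw 0.6deg: tool rz -0.010 rad
shift tool xyz m [ 0.1158 -0.3531  0.    ] min rows 9.0
```

{"op": "play_rows", "data": {
  "travel": [
    [0.0116,-0.0353,0],
    [0.0116,-0.0353,0],
    [0.0116,-0.0353,0],
    [0.0116,-0.0353,0],
    [0.0116,-0.0353,0],
    [0.0116,-0.0353,0],
    [0.0116,-0.0353,0],
    [0.0116,-0.0353,0],
    [0.0116,-0.0353,0],
    [0.0116,-0.0353,0],
    [0,0,0],
    [0,0,0]
  ],
  "rotation": [
    [0,0,-0.01],
    [0,0,0],
    [0,0,0],
    [0,0,0],
    [0,0,0],
    [0,0,0],
    [0,0,0],
    [0,0,0],
    [0,0,0],
    [0,0,0],
    [0,0,0],
    [0,0,0]
  ],
  "grip": [1,1,1,1,1,1,1,1,1,1,1,1]
}}

```text
clock: 2.77
position: [485.3, -385.7, 230.7]
ee_rot: [0.948, -0.317, -0.0, -0.0]
contact_force: [-0.2, 0.1, 0.7]
gripper_width: 85.3
```

Run:
```python
from h import *
st();im,w=cloud("wrist");cv2.imwrite("pics/w1.png",im);z=w[...,2];x,y=w[...,0],w[...,1]
near=(abs(x-490)<90)&(abs(y+390)<90)
P=w[near&(z>95)&(z<130)];print(rect(P),P.mean(0))
P=w[near&(z>62)&(z<80)];print(rect(P),P.mean(0))
P=w[near&(z>80)];c,_,a=rect(w[near&(z>95)&(z<130)]);go(c[0],c[1],232.8,100)
```

```text
t 2.77 p [ 485.3 -385.7  230.7] yaw -127.0 tilt [-0.001  0.001] w 85.3 F [-0.2  0.1  0.7] j [-0.41  0.38 -0.01 -0.   -1.19  1.34]
(array([ 484. , -390.3]), array([12., 70.]), 52.7) [ 486.4107279  -391.83510434  111.30418259]
(array([ 484.6, -390.2]), array([77.9, 77.2]), 56.4) [ 486.40538584 -391.56750713   69.80558717]
turn yaw -0.2deg: tool rz 0.003 rad
shift tool xyz m [0.0021 0.0032 0.1309] min rows 4.0
```

View pics/w1.png

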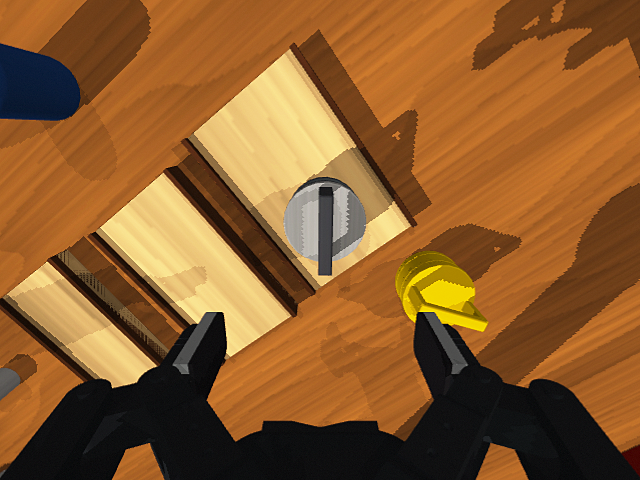

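The wrist view shows the grey pot's bar at (325,232), in line with the fingers, and the yellow look-alike at (437,290) clear of them. I descend and grip.

{"op": "play_rows", "data": {
  "travel": [
    [0.002,0.0025,0.028],
    [0,0,0.0285],
    [0,0,0.0285],
    [0,0,0.0285],
    [0,0,0.0285],
    [0,0,0],
    [0,0,0],
    [0,0,0],
    [0,0,0],
    [0,0,0],
    [0,0,0],
    [0,0,0]
  ],
  "rotation": [
    [0,0,0],
    [0,0,0],
    [0,0,0],
    [0,0,0],
    [0,0,0],
    [0,0,0],
    [0,0,0],
    [0,0,0],
    [0,0,0],
    [0,0,0],
    [0,0,0],
    [0,0,0]
  ],
  "grip": [1,1,1,1,1,1,0,0,0,0,0,0]
}}

```text
clock: 3.82
position: [484.5, -390.5, 90.5]
ee_rot: [0.948, -0.317, 0.001, 0.0]
contact_force: [0.5, 0.5, -1.0]
gripper_width: 12.1
```

{"op": "play_rows", "data": {
  "travel": [
    [0,0,0],
    [0,0,0],
    [0,0,0],
    [0,0,0],
    [0,0,0],
    [0,0,0]
  ],
  "rotation": [
    [0,0,0],
    [0,0,0],
    [0,0,0],
    [0,0,0],
    [0,0,0],
    [0,0,0]
  ],
  "grip": [0,0,0,0,0,0]
}}

```text
clock: 4.32
position: [484.7, -390.8, 90.6]
ee_rot: [0.948, -0.317, 0.001, 0.0]
contact_force: [-0.2, 0.2, 5.5]
gripper_width: 10.7
```

{"op": "play_rows", "data": {
  "travel": [
    [0,0,-0.01],
    [0,0,-0.02],
    [0,0,-0.02],
    [0,0,-0.02],
    [0,0,-0.02],
    [0,0,-0.02],
    [0,0,0],
    [0,0,0],
    [0,0,0]
  ],
  "rotation": [
    [0,0,0],
    [0,0,0],
    [0,0,0],
    [0,0,0],
    [0,0,0],
    [0,0,0],
    [0,0,0],
    [0,0,0],
    [0,0,0]
  ],
  "grip": [0,0,0,0,0,0,0,0,0]
}}

```text
clock: 5.07
position: [482.9, -389.4, 197.2]
ee_rot: [0.948, -0.318, -0.002, -0.001]
contact_force: [-0.9, -0.3, -2.1]
gripper_width: 10.6
```

```bash
python3 -c "
from h import *
st();go(561,401)"
```

```text
t 5.07 p [ 482.9 -389.4  197.2] yaw -127.0 tilt [-0.003  0.003] w 10.6 F [-0.9 -0.3 -2.1] j [-0.42  0.4  -0.05 -0.   -1.12  1.34]
shift tool xyz m [-0.4137 -0.6779  0.    ] min rows 20.0
```

{"op": "play_rows", "data": {
  "travel": [
    [-0.0074,-0.0121,0],
    [-0.0074,-0.0121,0],
    [-0.0074,-0.0121,0],
    [-0.0074,-0.0121,0],
    [-0.0148,-0.0242,0],
    [-0.0148,-0.0242,0],
    [-0.0148,-0.0242,0],
    [-0.0148,-0.0242,0],
    [-0.0148,-0.0242,0],
    [-0.0148,-0.0242,0],
    [-0.0148,-0.0242,0],
    [-0.0148,-0.0242,0]
  ],
  "rotation": [
    [0,0,0],
    [0,0,0],
    [0,0,0],
    [0,0,0],
    [0,0,0],
    [0,0,0],
    [0,0,0],
    [0,0,0],
    [0,0,0],
    [0,0,0],
    [0,0,0],
    [0,0,0]
  ],
  "grip": [0,0,0,0,0,0,0,0,0,0,0,0]
}}

```text
clock: 6.07
position: [510.9, -105.4, 199.4]
ee_rot: [0.949, -0.317, 0.0, -0.0]
contact_force: [1.1, -0.1, -2.0]
gripper_width: 10.3
```

{"op": "play_rows", "data": {
  "travel": [
    [-0.0148,-0.0242,0],
    [-0.0148,-0.0242,0],
    [-0.0148,-0.0242,0],
    [-0.0148,-0.0242,0],
    [-0.0148,-0.0242,0],
    [-0.0148,-0.0242,0],
    [-0.0148,-0.0242,0],
    [-0.0148,-0.0242,0],
    [-0.0148,-0.0242,0],
    [-0.0148,-0.0242,0],
    [-0.0148,-0.0242,0],
    [-0.0148,-0.0242,0]
  ],
  "rotation": [
    [0,0,0],
    [0,0,0],
    [0,0,0],
    [0,0,0],
    [0,0,0],
    [0,0,0],
    [0,0,0],
    [0,0,0],
    [0,0,0],
    [0,0,0],
    [0,0,0],
    [0,0,0]
  ],
  "grip": [0,0,0,0,0,0,0,0,0,0,0,0]
}}

```text
clock: 7.07
position: [543.2, 233.1, 199.3]
ee_rot: [0.949, -0.317, -0.0, 0.0]
contact_force: [1.0, -0.6, -4.5]
gripper_width: 10.6
```

{"op": "play_rows", "data": {
  "travel": [
    [-0.0148,-0.0242,0],
    [-0.0148,-0.0242,0],
    [-0.0148,-0.0242,0],
    [-0.0148,-0.0242,0],
    [-0.0074,-0.0121,0],
    [-0.0074,-0.0121,0],
    [-0.0074,-0.0121,0],
    [-0.0074,-0.0121,0],
    [0,0,0],
    [0,0,0],
    [0,0,0]
  ],
  "rotation": [
    [0,0,0],
    [0,0,0],
    [0,0,0],
    [0,0,0],
    [0,0,0],
    [0,0,0],
    [0,0,0],
    [0,0,0],
    [0,0,0],
    [0,0,0],
    [0,0,0]
  ],
  "grip": [0,0,0,0,0,0,0,0,0,0,0]
}}

```text
clock: 7.98
position: [560.4, 399.7, 199.1]
ee_rot: [0.948, -0.317, -0.0, 0.001]
contact_force: [0.3, -0.0, -2.6]
gripper_width: 10.7
```

Run:
```python
from h import *
st();im,w=cloud("wrist");im2,w2=cloud("top")
cv2.imwrite("pics/w2.png",np.hstack([cv2.resize(im,(400,300)),cv2.resize(im2,(400,300))]));go(561,401)
z=w[...,2];x,y=w[...,0],w[...,1]
hsv=cv2.cvtColor(im,cv2.COLOR_BGR2HSV).astype(int)
m=(hsv[...,1]<178)&(abs(x-561)<75)&(abs(y-401)<75)&(z<9)&(z>-5)
P=w[m];print(len(P));e=cv2.minEnclosingCircle(P[:,:2].astype(np.float32));print(e)
near=(abs(x-561)<60)&(abs(y-401)<60)
for a,b in((150,170),(185,210),(195,230)):
  P=w[near&(z>a)&(z<b)];print(len(P),len(P)>10 and (rect(P),np.median(P[:,2])))
z=w2[...,2];near=(abs(w2[...,0]-561)<60)&(abs(w2[...,1]-401)<60)
P=w2[near&(z>165)&(z<190)];print("top",len(P),len(P)>10 and rect(P))
```

```text
t 7.98 p [560.4 399.7 199.1] yaw -127.0 tilt [-0.001 -0.001] w 10.7 F [ 0.3 -0.  -2.6] j [ 0.85  0.51  0.14 -0.   -1.19  0.07]
shift tool xyz m [-0.0007 -0.0015  0.    ] min rows 1.0
5853
((552.3416137695312, 394.9547424316406), 69.31890869140625)
530 ((array([584.6, 382.4]), array([61.3, 16.8]), 54.5), np.float64(159.58454558954656))
776 ((array([577. , 387.4]), array([36.7, 28.2]), 53.3), np.float64(204.33190485162282))
6152 ((array([561.8, 401.4]), array([36.4, 70.6]), 36.1), np.float64(220.07072674887897))
top 278 (array([556. , 391.7]), array([56.4, 75.7]), 73.2)
```

View pics/w2.png

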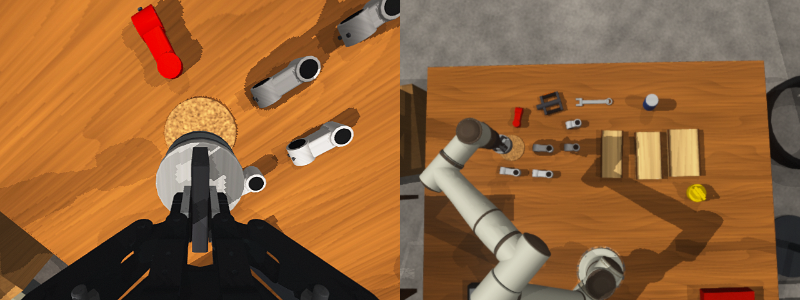

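The pot is held upright over the mat (visible at (200,125) in the left half) with nothing knocked, so I lower it.

{"op": "play_rows", "data": {
  "travel": [
    [-0.0005,-0.001,0.02],
    [0,0,0.025],
    [0,0,0.025],
    [0,0,0.025],
    [0,0,0.015],
    [0,0,0.007],
    [0,0,0.003],
    [0,0,0],
    [0,0,0]
  ],
  "rotation": [
    [0,0,0],
    [0,0,0],
    [0,0,0],
    [0,0,0],
    [0,0,0],
    [0,0,0],
    [0,0,0],
    [0,0,0],
    [0,0,0]
  ],
  "grip": [0,0,0,0,0,0,0,0,0]
}}

```text
clock: 8.83
position: [561.9, 401.8, 80.9]
ee_rot: [0.948, -0.317, 0.001, -0.001]
contact_force: [-0.2, 0.1, -2.5]
gripper_width: 10.4
```

{"op": "play_rows", "data": {
  "travel": [
    [0,0,0.002],
    [0,0,0.001],
    [0,0,0.001],
    [0,0,0]
  ],
  "rotation": [
    [0,0,0],
    [0,0,0],
    [0,0,0],
    [0,0,0]
  ],
  "grip": [0,0,0,0]
}}

```text
clock: 9.17
position: [561.0, 401.4, 75.5]
ee_rot: [0.948, -0.317, 0.0, -0.0]
contact_force: [-0.6, 0.5, -3.2]
gripper_width: 10.5
```

{"op": "play_rows", "data": {
  "travel": [
    [0,0,0.001],
    [0,0,0],
    [0,0,0]
  ],
  "rotation": [
    [0,0,0],
    [0,0,0],
    [0,0,0]
  ],
  "grip": [0,0,0]
}}

```text
clock: 9.42
position: [561.2, 401.6, 74.7]
ee_rot: [0.948, -0.317, 0.0, -0.0]
contact_force: [-0.5, -0.3, -1.2]
gripper_width: 10.4
```

{"op": "play_rows", "data": {
  "travel": [
    [0,0,0.001],
    [0,0,0],
    [0,0,0]
  ],
  "rotation": [
    [0,0,0],
    [0,0,0],
    [0,0,0]
  ],
  "grip": [0,0,0]
}}

```text
clock: 9.67
position: [561.3, 401.7, 74.7]
ee_rot: [0.948, -0.317, 0.0, -0.001]
contact_force: [-2.5, -1.1, 4.7]
gripper_width: 10.6
```

The pot is standing on the mat. I release it, rise and turn to the stem yaw.

{"op": "play_rows", "data": {
  "travel": [
    [0,0,0],
    [0,0,0],
    [0,0,0],
    [0,0,0],
    [0,0,0],
    [0,0,0],
    [0,0,-0.02],
    [0,0,-0.035],
    [0,0,-0.035],
    [0,0,-0.035],
    [0,0,-0.035]
  ],
  "rotation": [
    [0,0,0],
    [0,0,0],
    [0,0,0],
    [0,0,0],
    [0,0,0],
    [0,0,0],
    [0,0,0],
    [0,0,0],
    [0,0,0],
    [0,0,0],
    [0,0,0]
  ],
  "grip": [1,1,1,1,1,1,1,1,1,1,1]
}}

```text
clock: 10.58
position: [560.9, 401.1, 235.0]
ee_rot: [0.948, -0.317, 0.0, 0.0]
contact_force: [-0.5, 1.0, -0.1]
gripper_width: 85.1
```

{"op": "play_rows", "data": {
  "travel": [
    [0,0,-0.035],
    [0,0,0],
    [0,0,0],
    [0,0,0],
    [0,0,0],
    [0,0,0],
    [0,0,0],
    [0,0,0],
    [0,0,0],
    [0,0,0]
  ],
  "rotation": [
    [0,0,0.1156],
    [0,0,0.1156],
    [0,0,0.1156],
    [0,0,0.1156],
    [0,0,0.1156],
    [0,0,0.1156],
    [0,0,0.1156],
    [0,0,0.1156],
    [0,0,0],
    [0,0,0]
  ],
  "grip": [1,1,1,1,1,1,1,1,1,1]
}}

```text
clock: 11.42
position: [561.0, 401.3, 268.2]
ee_rot: [0.708, -0.706, -0.0, 0.0]
contact_force: [0.1, -0.3, -1.5]
gripper_width: 85.4
```

```bash
python3 -c "
from h import *
st();go(520,190,180,300)"
```

```text
t 11.42 p [561.  401.3 268.2] yaw -179.8 tilt [-0. -0.] w 85.4 F [ 0.1 -0.3 -1.5] j [ 0.85  0.48  0.25 -0.   -1.34 -0.85]
turn yaw -0.2deg: tool rz 0.003 rad
shift tool xyz m [ 0.2113  0.041  -0.0318] min rows 6.0
```

{"op": "play_rows", "data": {
  "travel": [
    [0.035,0.007,-0.005],
    [0.035,0.007,-0.005],
    [0.035,0.007,-0.005],
    [0.035,0.007,-0.005],
    [0.035,0.007,-0.005],
    [0.035,0.007,-0.005],
    [0,0,0],
    [0,0,0]
  ],
  "rotation": [
    [0,0,0],
    [0,0,0],
    [0,0,0],
    [0,0,0],
    [0,0,0],
    [0,0,0],
    [0,0,0],
    [0,0,0]
  ],
  "grip": [1,1,1,1,1,1,1,1]
}}

```text
clock: 12.08
position: [519.0, 189.8, 299.6]
ee_rot: [0.707, -0.707, 0.0, -0.001]
contact_force: [0.3, 0.2, -1.2]
gripper_width: 85.5
```

```bash
cat >> h.py <<'E'
def stems(name="wrist",save=None,xr=(300,740),yr=(-20,470),zr=(14,60)):
    im,w=cloud(name);z=w[...,2];x,y=w[...,0],w[...,1]
    hsv=cv2.cvtColor(im,cv2.COLOR_BGR2HSV)
    m=((z>zr[0])&(z<zr[1])&(hsv[...,1]<130)&(x>xr[0])&(x<xr[1])&(y>yr[0])&(y<yr[1])).astype(np.uint8)
    m=cv2.morphologyEx(m,cv2.MORPH_CLOSE,np.ones((5,5)))
    n,l,s,c=cv2.connectedComponentsWithStats(m)
    for i in range(1,n):
        P=w[(l==i)&(z>zr[0])&(z<zr[1])]
        if len(P)<150: continue
        r=cv2.minAreaRect(P[:,:2].astype(np.float32));b=cv2.boxPoints(r)
        e=max((b[1]-b[0],b[2]-b[1]),key=np.linalg.norm);a=np.degrees(np.arctan2(e[0],e[1]));a=(a+90)%180-90
        print("px",np.round(c[i]),"c",np.round(r[0],1),"size",np.round(sorted(r[1]),1),"long axis from +y toward +x deg",round(a,1),"ztop",round(np.percentile(P[:,2],90),1))
    if save: cv2.imwrite(save,im)
    return im,w
E
python3 - <<'E'
from h import *
st();stems("wrist","pics/w3.png");stems("top","pics/t3.png")
E
```

```text
t 12.08 p [519.  189.8 299.6] yaw -180.0 tilt [0.002 0.001] w 85.5 F [ 0.3  0.2 -1.2] j [ 0.64  0.22 -0.06  0.   -1.29 -0.64]
px [200. 133.] c [662.4 109.1] size [33.3 71.7] long axis from +y toward +x deg -11.6 ztop 37.1
px [290. 142.] c [555.2 119.1] size [33.1 71.5] long axis from +y toward +x deg 1.1 ztop 37.1
px [161. 216.] c [724.6 216.4] size [ 31.9 119.5] long axis from +y toward +x deg 0.4 ztop 20.4
px [294. 244.] c [554.3 249.8] size [32.6 94.1] long axis from +y toward +x deg 4.5 ztop 36.8
px [381. 246.] c [438.9 253.1] size [33.1 94.3] long axis from +y toward +x deg 5.3 ztop 36.7
px [366. 339.] c [452.3 399.6] size [33.4 95.1] long axis from +y toward +x deg 9.0 ztop 36.6
px [294. 343.] c [557.4 393.7] size [62.1 77.5] long axis from +y toward +x deg -60.7 ztop 54.5
px [240. 176.] c [723.7 219.6] size [ 34.7 116.3] long axis from +y toward +x deg 1.1 ztop 25.2
px [277. 198.] c [662.7 112.1] size [33.8 71.5] long axis from +y toward +x deg -10.4 ztop 41.3
px [274. 235.] c [556.  121.4] size [34.2 71.4] long axis from +y toward +x deg -0.2 ztop 40.5
px [227. 277.] c [439.2 256. ] size [33.1 93.7] long axis from +y toward +x deg 5.6 ztop 40.3
```

View pics/w3.png

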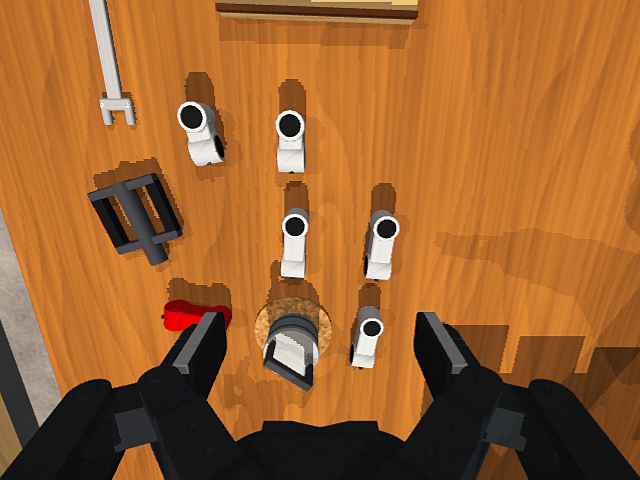

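All five stems are where expected: shorts at (200,133) and (290,142), mids at (294,244), (381,246) and (366,339). The pot is upright on the mat at (293,340). I start with the short stem at (555,119), gripping a little toward its cross clamp.

{"op": "play_rows", "data": {
  "travel": [
    [0.0082,-0.0045,0.0345],
    [0.0082,-0.0045,0.0345],
    [0.0082,-0.0045,0.0345],
    [0.0082,-0.0045,0.0345],
    [0.0082,-0.0045,0.0345],
    [0.0082,-0.0045,0.0345],
    [0.0082,-0.0045,0.0345],
    [0.0082,-0.0045,0.023],
    [0,0,0.018],
    [0,0,0.011],
    [0,0,0],
    [0,0,0]
  ],
  "rotation": [
    [0,0,0],
    [0,0,0],
    [0,0,0],
    [0,0,0],
    [0,0,0],
    [0,0,0],
    [0,0,0],
    [0,0,0],
    [0,0,0],
    [0,0,0],
    [0,0,0],
    [0,0,0]
  ],
  "grip": [0.75,0.75,0.75,0.75,0.75,0.75,0.75,0.75,0.75,0.75,0.75,0.75]
}}

```text
clock: 13.18
position: [555.3, 126.5, 4.4]
ee_rot: [0.708, -0.706, -0.0, 0.0]
contact_force: [-0.4, 0.2, 0.4]
gripper_width: 64.1
```

{"op": "play_rows", "data": {
  "travel": [
    [0,0,0],
    [0,0,0],
    [0,0,0],
    [0,0,0],
    [0,0,0],
    [0,0,0],
    [0,0,0],
    [0,0,0]
  ],
  "rotation": [
    [0,0,0],
    [0,0,0],
    [0,0,0],
    [0,0,0],
    [0,0,0],
    [0,0,0],
    [0,0,0],
    [0,0,0]
  ],
  "grip": [0,0,0,0,0,0,0,0]
}}

```text
clock: 13.85
position: [556.0, 126.5, 6.5]
ee_rot: [0.707, -0.707, 0.0, -0.001]
contact_force: [-2.8, 2.1, 7.0]
gripper_width: 30.9
```

{"op": "play_rows", "data": {
  "travel": [
    [0,0,-0.01],
    [0,0,-0.025],
    [0,0,-0.035],
    [0,0,-0.035],
    [0.0178,0.008,-0.005],
    [0.0178,0.008,0],
    [0.0178,0.008,0],
    [0.0178,0.008,0],
    [0.0178,0.008,0],
    [0.0178,0.008,0],
    [0.0178,0.008,0],
    [0.0178,0.008,0]
  ],
  "rotation": [
    [0,0,0],
    [0,0,0],
    [0,0,0],
    [0,0,0],
    [0,0,0],
    [0,0,0],
    [0,0,0],
    [0,0,0],
    [0,0,0],
    [0,0,0],
    [0,0,0],
    [0,0,0]
  ],
  "grip": [0,0,0,0,0,0,0,0,0,0,0,0]
}}

```text
clock: 14.85
position: [490.1, -17.8, 115.1]
ee_rot: [-0.707, 0.707, 0.0, 0.0]
contact_force: [-0.7, 0.3, -1.4]
gripper_width: 31.0
```

{"op": "play_rows", "data": {
  "travel": [
    [0.0178,0.008,0],
    [0.0178,0.008,0],
    [0,0,0],
    [0,0,0]
  ],
  "rotation": [
    [0,0,0],
    [0,0,0],
    [0,0,0],
    [0,0,0]
  ],
  "grip": [0,0,0,0]
}}

```text
clock: 15.18
position: [474.5, -53.1, 115.1]
ee_rot: [-0.707, 0.708, -0.0, 0.0]
contact_force: [-0.5, -0.1, -0.6]
gripper_width: 31.2
```

```bash
cat >> h.py <<'E'
def rails(w,yc,half):
    z=w[...,2];x,y=w[...,0],w[...,1]
    for sg in(-1,1):
        m=(z>25)&(z<32)&(x>415)&(x<620)&(abs(y-yc-sg*half)<15);P=w[m]
        if len(P)<30: print("rail few",sg,len(P));continue
        o=[]
        for a in range(420,620,40):
            Q=P[(P[:,0]>=a)&(P[:,0]<a+40)]
            if len(Q)>15:o.append((a+20,round(np.percentile(Q[:,1],3),1),round(np.percentile(Q[:,1],97),1)))
        print("rail",sg,o)
E
python3 - <<'E'
from h import *
st();im,w=cloud("wrist");rails(w,-59,47);rails(w,-228,58)
z=w[...,2];m=(z>105)&(z<160)&(abs(w[...,0]-475)<70)&(abs(w[...,1]+55)<70);P=w[m];print(len(P),rect(P) if len(P) else 0)
cv2.imwrite("pics/w4.png",im)
E
```

```text
t 15.18 p [474.5 -53.1 115.1] yaw 179.9 tilt [0. 0.] w 31.2 F [-0.5 -0.1 -0.6] j [ 0.23  0.26 -0.51 -0.   -0.8  -0.23]
rail -1 [(440, np.float64(-109.8), np.float64(-103.7)), (480, np.float64(-111.2), np.float64(-105.1)), (520, np.float64(-112.5), np.float64(-106.6)), (560, np.float64(-113.9), np.float64(-107.5)), (600, np.float64(-115.1), np.float64(-108.9))]
rail 1 [(440, np.float64(-15.8), np.float64(-9.8)), (520, np.float64(-18.8), np.float64(-12.8)), (560, np.float64(-20.3), np.float64(-13.9)), (600, np.float64(-21.6), np.float64(-15.3))]
rail few -1 0
rail 1 [(440, np.float64(-173.7), np.float64(-168.2)), (480, np.float64(-174.0), np.float64(-168.2)), (520, np.float64(-174.1), np.float64(-168.1)), (560, np.float64(-173.5), np.float64(-168.1)), (600, np.float64(-173.7), np.float64(-168.1))]
15771 (array([474.9, -59.9]), array([59.8, 64.3]), 38.3)
```

View pics/w4.png

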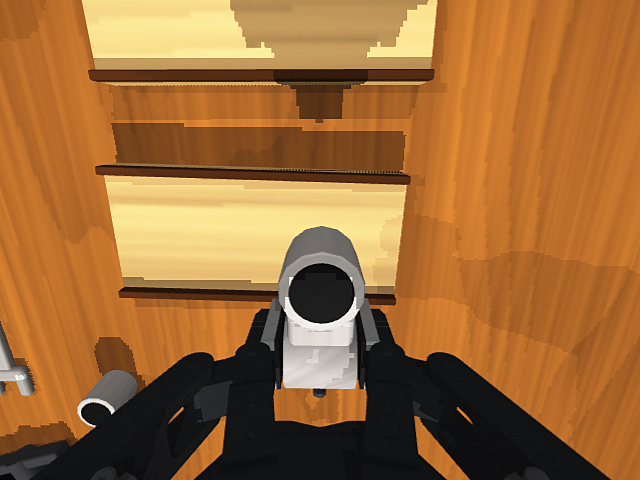

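The board is clear and the stem is held square at (320,300). From the rails, the mid-line at x=475 is y≈-61, which matches the stem's centre. I lower and release.

{"op": "play_rows", "data": {
  "travel": [
    [0,0,0.02],
    [0,0,0.025],
    [0,0,0.025],
    [0,0,0.012],
    [0,0,0.004],
    [0,0,0.001],
    [0,0,0.001],
    [0,0,0]
  ],
  "rotation": [
    [0,0,0.018],
    [0,0,0.018],
    [0,0,0],
    [0,0,0],
    [0,0,0],
    [0,0,0],
    [0,0,0],
    [0,0,0]
  ],
  "grip": [0,0,0,0,0,0,0,0]
}}

```text
clock: 15.9
position: [476.2, -51.9, 27.6]
ee_rot: [-0.695, 0.719, -0.001, 0.001]
contact_force: [-0.8, 0.7, -0.8]
gripper_width: 31.1
```

{"op": "play_rows", "data": {
  "travel": [
    [0,0,0.001],
    [0,0,0]
  ],
  "rotation": [
    [0,0,0],
    [0,0,0]
  ],
  "grip": [0,0]
}}

```text
clock: 16.07
position: [475.7, -52.1, 26.5]
ee_rot: [-0.694, 0.72, -0.0, 0.001]
contact_force: [0.4, 0.1, -0.4]
gripper_width: 31.0
```

{"op": "play_rows", "data": {
  "travel": [
    [0,0,0.0005],
    [0,0,0],
    [0,0,0],
    [0,0,0],
    [0,0,0],
    [0,0,-0.02],
    [0,0,-0.035],
    [0,0,-0.035],
    [0,0,-0.035],
    [0,0,-0.035],
    [0,0,0],
    [0,0,0]
  ],
  "rotation": [
    [0,0,0],
    [0,0,0],
    [0,0,0],
    [0,0,0],
    [0,0,0],
    [0,0,0],
    [0,0,0],
    [0,0,0],
    [0,0,0],
    [0,0,-0.12],
    [0,0,-0.12],
    [0,0,0]
  ],
  "grip": [0.65,0.65,0.65,0.65,0.65,0.65,0.65,0.65,0.65,0.7,0.7,0.7]
}}

```text
clock: 17.07
position: [476.2, -52.0, 187.7]
ee_rot: [0.776, -0.631, 0.002, -0.002]
contact_force: [-0.0, 0.3, -0.8]
gripper_width: 59.9
```

```bash
python3 -c "
from h import *
st();go(661,115,191.6,100);stems(zr=(30,70),xr=(420,740),yr=(-120,300))"
```

```text
t 17.07 p [476.2 -52.  187.7] yaw -168.2 tilt [0.006 0.001] w 59.9 F [-0.   0.3 -0.8] j [ 0.23  0.17 -0.41 -0.   -0.98 -0.03]
turn yaw -0.2deg: tool rz 0.004 rad
shift tool xyz m [-0.1265 -0.2146  0.0877] min rows 7.0
px [324. 221.] c [475.8 -59.8] size [33.1 72. ] long axis from +y toward +x deg 3.4 ztop 57.0
px [116. 333.] c [663.  108.6] size [34.1 71.8] long axis from +y toward +x deg -10.4 ztop 36.9
px [197. 457.] c [563.  251.4] size [17.4 76. ] long axis from +y toward +x deg 1.4 ztop 35.6
```

{"op": "play_rows", "data": {
  "travel": [
    [-0.0158,-0.0268,0],
    [-0.0158,-0.0268,0],
    [-0.0158,-0.0268,0],
    [-0.0158,-0.0268,0.01],
    [-0.0158,-0.0268,0.02],
    [-0.0158,-0.0268,0.02],
    [-0.0158,-0.0268,0.02],
    [-0.0158,-0.0268,0.018],
    [0,0,0.03],
    [0,0,0.03],
    [0,0,0.024],
    [0,0,0.008]
  ],
  "rotation": [
    [0,0,0.01],
    [0,0,0],
    [0,0,0],
    [0,0,0],
    [0,0,0],
    [0,0,0],
    [0,0,0],
    [0,0,0],
    [0,0,0],
    [0,0,0],
    [0,0,0],
    [0,0,0]
  ],
  "grip": [0.75,0.75,0.75,0.75,0.75,0.75,0.75,0.75,0.75,0.75,0.75,0.75]
}}

```text
clock: 18.12
position: [656.4, 111.9, -1.9]
ee_rot: [0.771, -0.637, -0.003, 0.005]
contact_force: [-1.2, -0.0, -0.1]
gripper_width: 63.9
```

{"op": "play_rows", "data": {
  "travel": [
    [0,0,0],
    [0,0,0],
    [0,0,0],
    [0,0,0],
    [0,0,0],
    [0,0,0],
    [0,0,0],
    [0,0,0],
    [0,0,0]
  ],
  "rotation": [
    [0,0,0],
    [0,0,0],
    [0,0,0],
    [0,0,0],
    [0,0,0],
    [0,0,0],
    [0,0,0],
    [0,0,0],
    [0,0,0]
  ],
  "grip": [0.75,0,0,0,0,0,0,0,0]
}}

```text
clock: 18.87
position: [662.2, 113.8, 7.6]
ee_rot: [0.772, -0.635, 0.001, -0.002]
contact_force: [-1.2, 0.3, 6.2]
gripper_width: 30.9
```

{"op": "play_rows", "data": {
  "travel": [
    [0,0,-0.01],
    [0,0,-0.025],
    [0,0,-0.035],
    [0,0,-0.035],
    [0,0,-0.005],
    [0,0,0],
    [0,0,0]
  ],
  "rotation": [
    [0,0,0],
    [0,0,0],
    [0,0,0],
    [0,0,0.12],
    [0,0,0.113],
    [0,0,0],
    [0,0,0]
  ],
  "grip": [0,0,0,0,0,0,0]
}}

```text
clock: 19.45
position: [660.1, 113.3, 115.3]
ee_rot: [-0.694, 0.72, 0.001, -0.0]
contact_force: [-0.2, 0.8, -2.5]
gripper_width: 30.8
```

```bash
python3 -c "
from h import *
st();go(575,-64.4,178)
im,w=cloud('wrist');s=arm.read_state();p=s['position']
m=(w[...,2]>103)&(w[...,2]<155)&(abs(w[...,0]-p[0])<70)&(abs(w[...,1]-p[1])<70)
q=w[m];print(np.percentile(q[:,1],[1,99]),np.percentile(q[:,2],[1,50,99]))"
```

```text
t 19.45 p [660.1 113.3 115.3] yaw 177.9 tilt [-0.001  0.001] w 30.8 F [-0.2  0.8 -2.5] j [ 0.41  0.55 -0.02 -0.   -1.   -0.45]
turn yaw 0.1deg: tool rz -0.002 rad
shift tool xyz m [0.1805 0.0789 0.    ] min rows 5.0
[ 73.2502018  138.34843153] [112.96006493 142.88889647 153.74436662]
```

{"op": "play_rows", "data": {
  "travel": [
    [0.0175,0.0079,0],
    [0.0175,0.0079,0],
    [0.0175,0.0079,0],
    [0.0175,0.0079,0],
    [0.0175,0.0079,0],
    [0.0175,0.0079,0],
    [0.0175,0.0079,0],
    [0.0175,0.0079,0],
    [0.0175,0.0079,0],
    [0.0175,0.0079,0],
    [0,0,0],
    [0,0,0]
  ],
  "rotation": [
    [0,0,0],
    [0,0,0],
    [0,0,0],
    [0,0,0],
    [0,0,0],
    [0,0,0],
    [0,0,0],
    [0,0,0],
    [0,0,0],
    [0,0,0],
    [0,0,0],
    [0,0,0]
  ],
  "grip": [0,0,0,0,0,0,0,0,0,0,0,0]
}}

```text
clock: 20.5
position: [574.3, -59.6, 114.8]
ee_rot: [-0.693, 0.721, 0.0, -0.0]
contact_force: [-0.4, 0.2, -0.4]
gripper_width: 30.8
```

```bash
python3 -c "
from h import *
st();go(575,-59.4,178)
im,w=cloud('wrist');s=arm.read_state();p=s['position']
m=(w[...,2]>103)&(w[...,2]<155)&(abs(w[...,0]-p[0])<12)&(abs(w[...,1]-p[1])<70)
q=w[m];print(np.percentile(q[:,1],[1,99]),np.percentile(q[:,2],[1,50,99]))"
```

```text
t 20.5 p [574.3 -59.6 114.8] yaw 177.7 tilt [-0.001 -0.   ] w 30.8 F [-0.4  0.2 -0.4] j [ 0.18  0.41 -0.27 -0.   -0.89 -0.22]
turn yaw 0.3deg: tool rz -0.005 rad
shift tool xyz m [-0.0003 -0.0007  0.    ] min rows 1.0
[-99.73015292 -30.05639876] [111.61497696 142.50765608 145.02415366]
```

{"op": "play_rows", "data": {
  "travel": [
    [0,0,0.02],
    [0,0,0.025],
    [0,0,0.022],
    [0,0,0.012],
    [0,0,0.005],
    [0,0,0.002],
    [0,0,0.001],
    [0,0,0.001],
    [0,0,0],
    [0,0,0]
  ],
  "rotation": [
    [0,0,0],
    [0,0,0],
    [0,0,0],
    [0,0,0],
    [0,0,0],
    [0,0,0],
    [0,0,0],
    [0,0,0],
    [0,0,0],
    [0,0,0]
  ],
  "grip": [0,0,0,0,0,0,0,0,0,0]
}}

```text
clock: 21.38
position: [575.8, -58.4, 28.2]
ee_rot: [-0.693, 0.721, -0.001, 0.001]
contact_force: [0.9, -0.0, -1.1]
gripper_width: 31.0
```

{"op": "play_rows", "data": {
  "travel": [
    [0,0,0],
    [0,0,0],
    [0,0,0],
    [0,0,0],
    [0,0,0],
    [0,0,-0.02],
    [0,0,-0.035],
    [0,0,-0.035],
    [0,0,-0.035],
    [0,0,-0.035],
    [0,0,0],
    [0,0,0]
  ],
  "rotation": [
    [0,0,0],
    [0,0,0],
    [0,0,0],
    [0,0,0],
    [0,0,0],
    [0,0,0],
    [0,0,0],
    [0,0,0],
    [0,0,0.06],
    [0,0,0],
    [0,0,0],
    [0,0,0]
  ],
  "grip": [0.65,0.65,0.65,0.65,0.65,0.65,0.65,0.65,0.65,0.7,0.7,0.7]
}}

```text
clock: 22.38
position: [576.4, -58.3, 190.1]
ee_rot: [-0.671, 0.741, -0.002, 0.003]
contact_force: [-0.9, -0.3, -0.6]
gripper_width: 60.1
```

```bash
python3 -c "
from h import *
st();stems(zr=(30,70),xr=(350,740),yr=(-120,450));go(554.3,249.8,175.5)"
```

```text
t 22.38 p [576.4 -58.3 190.1] yaw 174.3 tilt [0.006 0.001] w 60.1 F [-0.9 -0.3 -0.6] j [ 0.18  0.34 -0.17  0.   -1.05 -0.28]
px [433. 216.] c [475.9 -59.6] size [33.5 72.4] long axis from +y toward +x deg 3.4 ztop 56.8
px [321. 223.] c [575.8 -62.6] size [32.9 72.4] long axis from +y toward +x deg 2.0 ztop 57.0
px [457. 455.] c [439.  244.9] size [32.2 81.1] long axis from +y toward +x deg 5.3 ztop 36.5
turn yaw 1.2deg: tool rz -0.021 rad
shift tool xyz m [-0.3056  0.0449  0.    ] min rows 8.0
```

Both shorts are placed within about 2 mm of the mid-line. Next come the mid stems.

{"op": "play_rows", "data": {
  "travel": [
    [-0.0306,0.0045,0],
    [-0.0306,0.0045,0],
    [-0.0306,0.0045,0],
    [-0.0306,0.0045,0],
    [-0.0306,0.0045,0],
    [-0.0306,0.0045,0],
    [-0.0306,0.0045,0],
    [-0.0306,0.0045,0],
    [-0.0306,0.0045,0],
    [-0.0306,0.0045,0],
    [0,0,0],
    [0,0,0]
  ],
  "rotation": [
    [0,0,-0.02],
    [0,0,0],
    [0,0,0],
    [0,0,0],
    [0,0,0],
    [0,0,0],
    [0,0,0],
    [0,0,0],
    [0,0,0],
    [0,0,0],
    [0,0,0],
    [0,0,0]
  ],
  "grip": [0.75,0.75,0.75,0.75,0.75,0.75,0.75,0.75,0.75,0.75,0.75,0.75]
}}

```text
clock: 23.43
position: [553.9, 251.1, 184.9]
ee_rot: [-0.68, 0.734, 0.0, -0.002]
contact_force: [0.3, -0.1, -0.6]
gripper_width: 64.2
```

```bash
python3 -c "
from h import *
st();stems(zr=(24,70),xr=(350,740),yr=(-120,450));go(554.3,249.8,175.5,6)"
```

```text
t 23.43 p [553.9 251.1 184.9] yaw 175.6 tilt [-0.004 -0.002] w 64.2 F [ 0.3 -0.1 -0.6] j [ 0.69  0.39 -0.1  -0.   -1.08 -0.77]
px [444. 217.] c [439.  253.1] size [33.4 93.9] long axis from +y toward +x deg 5.4 ztop 36.8
px [319. 223.] c [554.2 250.4] size [32.4 94.5] long axis from +y toward +x deg 4.6 ztop 36.9
px [437. 326.] c [439.4 368.2] size [19.  39.4] long axis from +y toward +x deg -30.0 ztop 37.1
px [327. 365.] c [558.  395.1] size [65.5 78.2] long axis from +y toward +x deg -61.7 ztop 54.6
turn yaw -0.0deg: tool rz 0.001 rad
shift tool xyz m [ 0.0003 -0.0003  0.1793] min rows 5.0
```

{"op": "play_rows", "data": {
  "travel": [
    [0,0,0.03],
    [0,0,0.035],
    [0,0,0.035],
    [0,0,0.032],
    [0,0,0.02],
    [0,0,0.013],
    [0,0,0.008],
    [0,0,0.004],
    [0,0,0],
    [0,0,0]
  ],
  "rotation": [
    [0,0,0],
    [0,0,0],
    [0,0,0],
    [0,0,0],
    [0,0,0],
    [0,0,0],
    [0,0,0],
    [0,0,0],
    [0,0,0],
    [0,0,0]
  ],
  "grip": [0.75,0.75,0.75,0.75,0.75,0.75,0.75,0.75,0.75,0.75]
}}

```text
clock: 24.32
position: [555.6, 250.0, 11.0]
ee_rot: [-0.679, 0.735, -0.0, 0.001]
contact_force: [-0.4, -0.1, -0.2]
gripper_width: 64.1
```

{"op": "play_rows", "data": {
  "travel": [
    [0,0,0],
    [0,0,0],
    [0,0,0],
    [0,0,0],
    [0,0,0],
    [0,0,0],
    [0,0,0],
    [0,0,0]
  ],
  "rotation": [
    [0,0,0],
    [0,0,0],
    [0,0,0],
    [0,0,0],
    [0,0,0],
    [0,0,0],
    [0,0,0],
    [0,0,0]
  ],
  "grip": [0,0,0,0,0,0,0,0]
}}

```text
clock: 24.98
position: [555.6, 250.7, 11.5]
ee_rot: [-0.679, 0.734, -0.0, 0.001]
contact_force: [-0.7, 1.1, 5.7]
gripper_width: 26.3
```

{"op": "play_rows", "data": {
  "travel": [
    [0,0,-0.01],
    [0,0,-0.025],
    [0,0,-0.035],
    [0,0,-0.035],
    [0,0,-0.005],
    [0,0,0],
    [0,0,0]
  ],
  "rotation": [
    [0,0,0],
    [0,0,0],
    [0,0,0],
    [0,0,-0.04],
    [0,0,-0.038],
    [0,0,0],
    [0,0,0]
  ],
  "grip": [0,0,0,0,0,0,0]
}}

```text
clock: 25.57
position: [554.3, 249.8, 120.1]
ee_rot: [-0.706, 0.708, 0.0, -0.0]
contact_force: [0.4, -0.1, -0.8]
gripper_width: 26.6
```

```bash
cat >> h.py <<'E'
def held():
    p=arm.read_state()['position'];im,w=cloud('wrist')
    m=(w[...,2]>p[2]-12)&(w[...,2]<p[2]+40)&(abs(w[...,0]-p[0])<12)&(abs(w[...,1]-p[1])<80)
    q=w[m];print("held y extents",np.round(np.percentile(q[:,1],[1,99]),1),"z",np.round(np.percentile(q[:,2],[1,50,99]),1));return im,w
E
python3 -c "
from h import *
st();held();go(577,-228,180)"
```

```text
t 25.57 p [554.3 249.8 120.1] yaw 179.9 tilt [-0.001  0.   ] w 26.6 F [ 0.4 -0.1 -0.8] j [ 0.69  0.45 -0.18 -0.   -0.94 -0.69]
held y extents [202.8 289.9] z [114.  142.9 146.4]
turn yaw 0.1deg: tool rz -0.002 rad
shift tool xyz m [ 0.4775 -0.0231  0.    ] min rows 12.0
```

{"op": "play_rows", "data": {
  "travel": [
    [0.013,0,0],
    [0.0265,-0.0013,0],
    [0.0265,-0.0013,0],
    [0.0265,-0.0013,0],
    [0.0265,-0.0013,0],
    [0.0265,-0.0013,0],
    [0.0265,-0.0013,0],
    [0.0265,-0.0013,0],
    [0.0265,-0.0013,0],
    [0.0265,-0.0013,0],
    [0.0265,-0.0013,0],
    [0.0265,-0.0013,0]
  ],
  "rotation": [
    [0,0,0],
    [0,0,0],
    [0,0,0],
    [0,0,0],
    [0,0,0],
    [0,0,0],
    [0,0,0],
    [0,0,0],
    [0,0,0],
    [0,0,0],
    [0,0,0],
    [0,0,0]
  ],
  "grip": [0,0,0,0,0,0,0,0,0,0,0,0]
}}

```text
clock: 26.62
position: [567.5, -56.4, 118.5]
ee_rot: [-0.706, 0.708, 0.001, -0.002]
contact_force: [0.8, 0.1, -1.1]
gripper_width: 27.0
```

{"op": "play_rows", "data": {
  "travel": [
    [0.0265,-0.0013,0],
    [0.0265,-0.0013,0],
    [0.0265,-0.0013,0],
    [0.0265,-0.0013,0],
    [0.0265,-0.0013,0],
    [0.0265,-0.0013,0],
    [0.013,-0.0013,0],
    [0,0,0],
    [0,0,0],
    [0,0,0]
  ],
  "rotation": [
    [0,0,0],
    [0,0,0],
    [0,0,0],
    [0,0,0],
    [0,0,0],
    [0,0,0],
    [0,0,0],
    [0,0,0],
    [0,0,0],
    [0,0,0]
  ],
  "grip": [0,0,0,0,0,0,0,0,0,0]
}}

```text
clock: 27.45
position: [577.3, -225.8, 119.3]
ee_rot: [-0.707, 0.707, 0.001, -0.001]
contact_force: [1.0, 0.4, -0.8]
gripper_width: 26.6
```

```bash
python3 -c "
from h import *
st();im,w=held();rails(w,-229,58);go(577,-228,180)"
```

```text
t 27.45 p [ 577.3 -225.8  119.3] yaw 179.9 tilt [-0.002  0.001] w 26.6 F [ 1.   0.4 -0.8] j [-0.11  0.47 -0.15 -0.   -0.95  0.11]
held y extents [-272.8 -185.8] z [113.6 142.1 145.6]
rail -1 [(440, np.float64(-289.8), np.float64(-284.4)), (480, np.float64(-289.9), np.float64(-284.5)), (520, np.float64(-290.0), np.float64(-284.6)), (560, np.float64(-290.1), np.float64(-284.7)), (600, np.float64(-290.1), np.float64(-284.8))]
rail 1 [(440, np.float64(-174.4), np.float64(-168.9)), (480, np.float64(-174.4), np.float64(-168.8)), (520, np.float64(-174.5), np.float64(-169.1))]
turn yaw 0.0deg: tool rz -0.000 rad
shift tool xyz m [0.0025 0.0006 0.    ] min rows 1.0
```

{"op": "play_rows", "data": {
  "travel": [
    [0.0035,0,0.015],
    [0,0,0.025],
    [0,0,0.022],
    [0,0,0.014],
    [0,0,0.006],
    [0,0,0.003],
    [0,0,0.002],
    [0,0,0.001],
    [0,0,0],
    [0,0,0]
  ],
  "rotation": [
    [0,0,0],
    [0,0,0],
    [0,0,0],
    [0,0,0],
    [0,0,0],
    [0,0,0],
    [0,0,0],
    [0,0,0],
    [0,0,0],
    [0,0,0]
  ],
  "grip": [0,0,0,0,0,0,0,0,0,0]
}}

```text
clock: 28.33
position: [578.7, -229.9, 33.3]
ee_rot: [-0.707, 0.707, -0.001, 0.001]
contact_force: [0.6, -0.6, -0.6]
gripper_width: 26.8
```

{"op": "play_rows", "data": {
  "travel": [
    [0,0,0],
    [0,0,0],
    [0,0,0],
    [0,0,0],
    [0,0,0],
    [0,0,-0.02],
    [0,0,-0.035],
    [0,0,-0.035],
    [0,0,-0.035],
    [0,0,-0.035],
    [0,0,0],
    [0,0,0]
  ],
  "rotation": [
    [0,0,0],
    [0,0,0],
    [0,0,0],
    [0,0,0],
    [0,0,0],
    [0,0,0],
    [0,0,0],
    [0,0,0],
    [0,0,0.096],
    [0,0,0],
    [0,0,0],
    [0,0,0]
  ],
  "grip": [0.65,0.65,0.65,0.65,0.65,0.65,0.65,0.65,0.65,0.7,0.7,0.7]
}}

```text
clock: 29.33
position: [579.3, -230.1, 195.4]
ee_rot: [-0.672, 0.74, -0.002, 0.002]
contact_force: [-0.8, 0.2, -0.7]
gripper_width: 59.9
```

```bash
python3 -c "
from h import *
st();stems(zr=(30,70),xr=(350,740),yr=(-320,450));go(439,253.1,174.6)"
```

```text
t 29.33 p [ 579.3 -230.1  195.4] yaw 174.5 tilt [ 0.006 -0.001] w 59.9 F [-0.8  0.2 -0.7] j [-0.12  0.4  -0.05  0.   -1.11  0.02]
px [321. 226.] c [ 579.1 -230.1] size [33.1 94.6] long axis from +y toward +x deg 0.1 ztop 56.9
px [441. 347.] c [465.7 -88.6] size [ 7.1 25.7] long axis from +y toward +x deg -42.3 ztop 55.8
px [339. 373.] c [576.2 -63.2] size [32.9 72.8] long axis from +y toward +x deg 2.4 ztop 56.7
turn yaw 0.2deg: tool rz -0.003 rad
shift tool xyz m [-0.4676  0.1839  0.    ] min rows 13.0
```

{"op": "play_rows", "data": {
  "travel": [
    [-0.0167,0.0065,0],
    [-0.0334,0.0131,0],
    [-0.0334,0.0131,0],
    [-0.0334,0.0131,0],
    [-0.0334,0.0131,0],
    [-0.0334,0.0131,0],
    [-0.0334,0.0131,0],
    [-0.0334,0.0131,0],
    [-0.0334,0.0131,0],
    [-0.0334,0.0131,0],
    [-0.0334,0.0131,0],
    [-0.0334,0.0131,0]
  ],
  "rotation": [
    [0,0,0],
    [0,0,0],
    [0,0,0],
    [0,0,0],
    [0,0,0],
    [0,0,0],
    [0,0,0],
    [0,0,0],
    [0,0,0],
    [0,0,0],
    [0,0,0],
    [0,0,0]
  ],
  "grip": [0.75,0.75,0.75,0.75,0.75,0.75,0.75,0.75,0.75,0.75,0.75,0.75]
}}

```text
clock: 30.38
position: [463.6, 168.0, 190.6]
ee_rot: [-0.672, 0.74, 0.0, -0.002]
contact_force: [0.9, 0.8, -0.4]
gripper_width: 64.3
```

{"op": "play_rows", "data": {
  "travel": [
    [-0.0334,0.0131,0],
    [-0.0334,0.0131,0],
    [-0.0167,0.0065,0],
    [0,0,0],
    [0,0,0]
  ],
  "rotation": [
    [0,0,0],
    [0,0,0],
    [0,0,0],
    [0,0,0],
    [0,0,0]
  ],
  "grip": [0.75,0.75,0.75,0.75,0.75]
}}

```text
clock: 30.8
position: [439.7, 253.4, 190.6]
ee_rot: [-0.673, 0.74, -0.0, -0.002]
contact_force: [-0.9, -0.6, -0.3]
gripper_width: 64.1
```

```bash
python3 -c "
from h import *
st();stems(zr=(24,70),xr=(350,740),yr=(-120,450));go(439,253.1,174.6,9)"
```

```text
t 30.8 p [439.7 253.4 190.6] yaw 174.6 tilt [-0.003 -0.003] w 64.1 F [-0.9 -0.6 -0.3] j [ 0.84  0.22 -0.33 -0.   -1.02 -0.94]
px [321. 222.] c [438.6 253.3] size [32.6 95. ] long axis from +y toward +x deg 5.6 ztop 36.9
px [322. 352.] c [451.8 399.4] size [32.9 95.2] long axis from +y toward +x deg 9.3 ztop 36.7
px [248. 378.] c [529.3 407.1] size [16.  47.7] long axis from +y toward +x deg 24.0 ztop 58.5
turn yaw 0.1deg: tool rz -0.002 rad
shift tool xyz m [-0.0003  0.0011  0.1819] min rows 5.0
```

{"op": "play_rows", "data": {
  "travel": [
    [0,0.001,0.03],
    [0,0,0.035],
    [0,0,0.035],
    [0,0,0.034],
    [0,0,0.022],
    [0,0,0.013],
    [0,0,0.008],
    [0,0,0.004],
    [0,0,0],
    [0,0,0]
  ],
  "rotation": [
    [0,0,0],
    [0,0,0],
    [0,0,0],
    [0,0,0],
    [0,0,0],
    [0,0,0],
    [0,0,0],
    [0,0,0],
    [0,0,0],
    [0,0,0]
  ],
  "grip": [0.75,0.75,0.75,0.75,0.75,0.75,0.75,0.75,0.75,0.75]
}}

```text
clock: 31.68
position: [440.4, 253.3, 12.0]
ee_rot: [-0.672, 0.741, -0.0, 0.001]
contact_force: [-0.1, -0.1, -0.7]
gripper_width: 63.8
```

{"op": "play_rows", "data": {
  "travel": [
    [0,0,0],
    [0,0,0],
    [0,0,0],
    [0,0,0],
    [0,0,0],
    [0,0,0],
    [0,0,0],
    [0,0,0]
  ],
  "rotation": [
    [0,0,0],
    [0,0,0],
    [0,0,0],
    [0,0,0],
    [0,0,0],
    [0,0,0],
    [0,0,0],
    [0,0,0]
  ],
  "grip": [0,0,0,0,0,0,0,0]
}}

```text
clock: 32.35
position: [440.2, 253.8, 12.6]
ee_rot: [-0.672, 0.74, -0.0, 0.001]
contact_force: [-1.3, -1.5, 6.5]
gripper_width: 26.7
```

{"op": "play_rows", "data": {
  "travel": [
    [0,0,-0.01],
    [0,0,-0.025],
    [0,0,-0.035],
    [0,0,-0.035],
    [0,0,-0.005],
    [0,0,0],
    [0,0,0]
  ],
  "rotation": [
    [0,0,0],
    [0,0,0],
    [0,0,0],
    [0,0,-0.048],
    [0,0,-0.046],
    [0,0,0],
    [0,0,0]
  ],
  "grip": [0,0,0,0,0,0,0]
}}

```text
clock: 32.93
position: [439.3, 253.1, 121.7]
ee_rot: [-0.706, 0.709, 0.0, 0.0]
contact_force: [0.2, -0.7, -1.3]
gripper_width: 26.7
```

```bash
python3 -c "
from h import *
st();held();go(449,-229.5,180)"
```

```text
t 32.93 p [439.3 253.1 121.7] yaw 179.7 tilt [-0.     0.001] w 26.7 F [ 0.2 -0.7 -1.3] j [ 0.84  0.3  -0.43 -0.   -0.84 -0.85]
held y extents [205.7 292.7] z [114.9 143.4 146.7]
turn yaw 0.3deg: tool rz -0.004 rad
shift tool xyz m [ 0.4822 -0.0101  0.    ] min rows 12.0
```

{"op": "play_rows", "data": {
  "travel": [
    [0.0133,-0.001,0],
    [0.0268,-0.001,0],
    [0.0268,-0.001,0],
    [0.0268,-0.001,0],
    [0.0268,-0.001,0],
    [0.0268,-0.001,0],
    [0.0268,-0.001,0],
    [0.0268,-0.001,0],
    [0.0268,-0.001,0],
    [0.0268,-0.001,0],
    [0.0268,0,0],
    [0.0268,0,0]
  ],
  "rotation": [
    [0,0,-0.004],
    [0,0,0],
    [0,0,0],
    [0,0,0],
    [0,0,0],
    [0,0,0],
    [0,0,0],
    [0,0,0],
    [0,0,0],
    [0,0,0],
    [0,0,0],
    [0,0,0]
  ],
  "grip": [0,0,0,0,0,0,0,0,0,0,0,0]
}}

```text
clock: 33.98
position: [448.5, -56.7, 119.9]
ee_rot: [0.707, -0.707, -0.001, 0.002]
contact_force: [0.6, -0.6, -0.3]
gripper_width: 26.6
```

{"op": "play_rows", "data": {
  "travel": [
    [0.0268,0,0],
    [0.0268,0,0],
    [0.0268,0,0],
    [0.0268,0,0],
    [0.0268,0,0],
    [0.0268,0,0],
    [0.0133,0,0],
    [0,0,0],
    [0,0,0],
    [0,0,0]
  ],
  "rotation": [
    [0,0,0],
    [0,0,0],
    [0,0,0],
    [0,0,0],
    [0,0,0],
    [0,0,0],
    [0,0,0],
    [0,0,0],
    [0,0,0],
    [0,0,0]
  ],
  "grip": [0,0,0,0,0,0,0,0,0,0]
}}

```text
clock: 34.82
position: [449.2, -228.6, 120.3]
ee_rot: [0.707, -0.707, -0.001, 0.001]
contact_force: [0.3, -0.2, -0.4]
gripper_width: 27.0
```

```bash
python3 -c "
from h import *
st();held();go(449,-229.5,180,32.6)"
```

```text
t 34.82 p [ 449.2 -228.6  120.3] yaw -180.0 tilt [-0.003  0.001] w 27.0 F [ 0.3 -0.2 -0.4] j [-0.15  0.3  -0.44 -0.   -0.84  0.15]
held y extents [-275.9 -188.9] z [113.4 142.  145.3]
turn yaw -0.1deg: tool rz 0.001 rad
shift tool xyz m [0.0012 0.0006 0.088 ] min rows 3.0
```

{"op": "play_rows", "data": {
  "travel": [
    [0.0005,0,0.015],
    [0,0,0.025],
    [0,0,0.022],
    [0,0,0.014],
    [0,0,0.007],
    [0,0,0.003],
    [0,0,0.002],
    [0,0,0.001],
    [0,0,0],
    [0,0,0]
  ],
  "rotation": [
    [0,0,0],
    [0,0,0],
    [0,0,0],
    [0,0,0],
    [0,0,0],
    [0,0,0],
    [0,0,0],
    [0,0,0],
    [0,0,0],
    [0,0,0]
  ],
  "grip": [0,0,0,0,0,0,0,0,0,0]
}}

```text
clock: 35.7
position: [450.9, -229.4, 33.1]
ee_rot: [0.708, -0.707, 0.001, -0.0]
contact_force: [-0.9, -0.0, -0.8]
gripper_width: 26.7
```

{"op": "play_rows", "data": {
  "travel": [
    [0,0,0],
    [0,0,0],
    [0,0,0],
    [0,0,0],
    [0,0,0],
    [0,0,-0.02],
    [0,0,-0.035],
    [0,0,-0.035],
    [0,0,-0.035],
    [0,0,-0.035],
    [0,0,0],
    [0,0,0]
  ],
  "rotation": [
    [0,0,0],
    [0,0,0],
    [0,0,0],
    [0,0,0],
    [0,0,0],
    [0,0,0],
    [0,0,0],
    [0,0,0.081],
    [0,0,0.081],
    [0,0,0],
    [0,0,0],
    [0,0,0]
  ],
  "grip": [0.6,0.6,0.6,0.6,0.6,0.6,0.6,0.6,0.65,0.7,0.7,0.7]
}}

```text
clock: 36.7
position: [451.5, -229.5, 194.7]
ee_rot: [-0.648, 0.762, -0.002, 0.002]
contact_force: [-0.1, 0.9, 0.5]
gripper_width: 60.0
```

```bash
python3 -c "
from h import *
st();stems(zr=(30,70),xr=(350,740),yr=(-320,450));go(452,385,170.7)"
```

```text
t 36.7 p [ 451.5 -229.5  194.7] yaw 170.8 tilt [ 0.006 -0.001] w 60.0 F [-0.1  0.9  0.5] j [-0.15  0.21 -0.34 -0.   -1.02 -0.01]
px [321. 226.] c [ 451.  -229.2] size [33.  94.7] long axis from +y toward +x deg -0.0 ztop 56.9
px [187. 245.] c [ 578.5 -230.3] size [33.6 94.3] long axis from +y toward +x deg 0.1 ztop 56.7
px [324. 377.] c [475.8 -59.9] size [33.2 73.4] long axis from +y toward +x deg 2.9 ztop 56.7
px [249. 397.] c [562.8 -48.6] size [ 6.1 42.2] long axis from +y toward +x deg -0.4 ztop 53.7
turn yaw -0.1deg: tool rz 0.001 rad
shift tool xyz m [-0.6064  0.0975  0.    ] min rows 15.0
```

{"op": "play_rows", "data": {
  "travel": [
    [-0.017,0.0027,0],
    [-0.0337,0.0054,0],
    [-0.0337,0.0054,0],
    [-0.0337,0.0054,0],
    [-0.0337,0.0054,0],
    [-0.0337,0.0054,0],
    [-0.0337,0.0054,0],
    [-0.0337,0.0054,0],
    [-0.0337,0.0054,0],
    [-0.0337,0.0054,0],
    [-0.0337,0.0054,0],
    [-0.0337,0.0054,0]
  ],
  "rotation": [
    [0,0,0],
    [0,0,0],
    [0,0,0],
    [0,0,0],
    [0,0,0],
    [0,0,0],
    [0,0,0],
    [0,0,0],
    [0,0,0],
    [0,0,0],
    [0,0,0],
    [0,0,0]
  ],
  "grip": [0.75,0.75,0.75,0.75,0.75,0.75,0.75,0.75,0.75,0.75,0.75,0.75]
}}

```text
clock: 37.75
position: [449.8, 164.4, 190.6]
ee_rot: [-0.648, 0.762, 0.0, -0.002]
contact_force: [0.3, -0.3, -0.5]
gripper_width: 64.3
```

{"op": "play_rows", "data": {
  "travel": [
    [-0.0337,0.0054,0],
    [-0.0337,0.0054,0],
    [-0.0337,0.0054,0],
    [-0.0337,0.0054,0],
    [-0.0337,0.0054,0],
    [-0.0337,0.0054,0],
    [-0.017,0.0027,0],
    [0,0,0],
    [0,0,0]
  ],
  "rotation": [
    [0,0,0],
    [0,0,0],
    [0,0,0],
    [0,0,0],
    [0,0,0],
    [0,0,0],
    [0,0,0],
    [0,0,0],
    [0,0,0]
  ],
  "grip": [0.75,0.75,0.75,0.75,0.75,0.75,0.75,0.75,0.75]
}}

```text
clock: 38.5
position: [450.6, 385.2, 189.7]
ee_rot: [-0.648, 0.761, -0.0, -0.002]
contact_force: [-0.1, -0.4, -0.2]
gripper_width: 64.0
```

```bash
python3 -c "
from h import *
st();stems(zr=(24,70),xr=(350,740),yr=(-120,500));go(452,399.4,170.7,9)"
```

```text
t 38.5 p [450.6 385.2 189.7] yaw 170.9 tilt [-0.003 -0.004] w 64.0 F [-0.1 -0.4 -0.2] j [ 0.98  0.36 -0.13 -0.   -1.08 -1.14]
px [321. 238.] c [451.4 399.8] size [32.3 94.2] long axis from +y toward +x deg 9.1 ztop 36.9
px [210. 256.] c [553.2 392.3] size [54.9 77.9] long axis from +y toward +x deg -52.2 ztop 54.7
turn yaw -0.1deg: tool rz 0.002 rad
shift tool xyz m [-0.015   0.0012  0.1813] min rows 5.0
```

{"op": "play_rows", "data": {
  "travel": [
    [-0.0075,0.0005,0.03],
    [-0.0075,0,0.035],
    [0,0,0.035],
    [0,0,0.034],
    [0,0,0.022],
    [0,0,0.013],
    [0,0,0.008],
    [0,0,0.004],
    [0,0,0],
    [0,0,0]
  ],
  "rotation": [
    [0,0,0],
    [0,0,0],
    [0,0,0],
    [0,0,0],
    [0,0,0],
    [0,0,0],
    [0,0,0],
    [0,0,0],
    [0,0,0],
    [0,0,0]
  ],
  "grip": [0.75,0.75,0.75,0.75,0.75,0.75,0.75,0.75,0.75,0.75]
}}

```text
clock: 39.38
position: [454.0, 400.2, 12.3]
ee_rot: [-0.648, 0.762, 0.0, 0.001]
contact_force: [0.5, 0.3, 0.1]
gripper_width: 64.2
```

{"op": "play_rows", "data": {
  "travel": [
    [0,0,0],
    [0,0,0],
    [0,0,0],
    [0,0,0],
    [0,0,0],
    [0,0,0],
    [0,0,0],
    [0,0,0]
  ],
  "rotation": [
    [0,0,0],
    [0,0,0],
    [0,0,0],
    [0,0,0],
    [0,0,0],
    [0,0,0],
    [0,0,0],
    [0,0,0]
  ],
  "grip": [0,0,0,0,0,0,0,0]
}}

```text
clock: 40.05
position: [453.8, 400.6, 12.8]
ee_rot: [-0.648, 0.761, -0.0, 0.001]
contact_force: [-0.9, -0.6, 5.8]
gripper_width: 26.6
```

{"op": "play_rows", "data": {
  "travel": [
    [0,0,-0.01],
    [0,0,-0.025],
    [0,0,-0.035],
    [0,0,-0.035],
    [0,0,-0.005],
    [0,0,0],
    [0,0,0]
  ],
  "rotation": [
    [0,0,0],
    [0,0,0],
    [0,0,0],
    [0,0,-0.08],
    [0,0,-0.08],
    [0,0,0],
    [0,0,0]
  ],
  "grip": [0,0,0,0,0,0,0]
}}

```text
clock: 40.63
position: [453.0, 399.9, 121.5]
ee_rot: [-0.706, 0.708, 0.0, -0.0]
contact_force: [-0.5, -0.4, -2.0]
gripper_width: 26.9
```

```bash
python3 -c "
from h import *
st();held();go(514,-229.5,180)"
```

```text
t 40.63 p [453.  399.9 121.5] yaw 179.8 tilt [-0.001  0.001] w 26.9 F [-0.5 -0.4 -2. ] j [ 0.99  0.45 -0.19 -0.   -0.93 -0.99]
held y extents [352.  439.1] z [114.4 143.1 146.3]
turn yaw 0.2deg: tool rz -0.003 rad
shift tool xyz m [ 0.6289 -0.0614  0.    ] min rows 16.0
```

{"op": "play_rows", "data": {
  "travel": [
    [0.0137,-0.0026,0],
    [0.0273,-0.0026,0],
    [0.0273,-0.0026,0],
    [0.0273,-0.0026,0],
    [0.0273,-0.0026,0],
    [0.0273,-0.0026,0],
    [0.0273,-0.0026,0],
    [0.0273,-0.0026,0],
    [0.0273,-0.0026,0],
    [0.0273,-0.0026,0],
    [0.0273,-0.0026,0],
    [0.0273,-0.0026,0]
  ],
  "rotation": [
    [0,0,-0.003],
    [0,0,0],
    [0,0,0],
    [0,0,0],
    [0,0,0],
    [0,0,0],
    [0,0,0],
    [0,0,0],
    [0,0,0],
    [0,0,0],
    [0,0,0],
    [0,0,0]
  ],
  "grip": [0,0,0,0,0,0,0,0,0,0,0,0]
}}

```text
clock: 41.68
position: [483.9, 83.9, 119.8]
ee_rot: [0.707, -0.707, -0.001, 0.002]
contact_force: [0.7, 0.1, -1.5]
gripper_width: 26.5
```

{"op": "play_rows", "data": {
  "travel": [
    [0.0273,-0.0026,0],
    [0.0273,-0.0026,0],
    [0.0273,-0.0026,0],
    [0.0273,-0.0026,0],
    [0.0273,-0.0026,0],
    [0.0273,-0.0026,0],
    [0.0273,-0.0026,0],
    [0.0273,-0.0026,0],
    [0.0273,-0.0026,0],
    [0.0273,-0.0026,0],
    [0.0273,-0.0026,0],
    [0.0137,-0.0026,0]
  ],
  "rotation": [
    [0,0,0],
    [0,0,0],
    [0,0,0],
    [0,0,0],
    [0,0,0],
    [0,0,0],
    [0,0,0],
    [0,0,0],
    [0,0,0],
    [0,0,0],
    [0,0,0],
    [0,0,0]
  ],
  "grip": [0,0,0,0,0,0,0,0,0,0,0,0]
}}

```text
clock: 42.68
position: [515.6, -230.3, 119.5]
ee_rot: [-0.707, 0.708, 0.002, -0.001]
contact_force: [-0.5, 0.0, -0.6]
gripper_width: 27.1
```

{"op": "play_rows", "data": {
  "travel": [
    [0,0,0],
    [0,0,0],
    [0,0,0]
  ],
  "rotation": [
    [0,0,0],
    [0,0,0],
    [0,0,0]
  ],
  "grip": [0,0,0]
}}

```text
clock: 42.93
position: [516.3, -227.1, 120.4]
ee_rot: [0.708, -0.706, -0.001, 0.001]
contact_force: [-0.1, 0.5, -1.3]
gripper_width: 26.6
```

```bash
python3 -c "
from h import *
st();held();go(514.5,-229,180,32.8)"
```

```text
t 42.93 p [ 516.3 -227.1  120.4] yaw -179.9 tilt [-0.002  0.001] w 26.6 F [-0.1  0.5 -1.3] j [-0.13  0.39 -0.29 -0.   -0.89  0.13]
held y extents [-274.9 -187.7] z [113.4 142.  145.2]
turn yaw -0.2deg: tool rz 0.003 rad
shift tool xyz m [0.0022 0.0021 0.0879] min rows 3.0
```

{"op": "play_rows", "data": {
  "travel": [
    [0.0015,0.003,0.015],
    [0,0,0.025],
    [0,0,0.022],
    [0,0,0.014],
    [0,0,0.007],
    [0,0,0.003],
    [0,0,0.002],
    [0,0,0.001],
    [0,0,0],
    [0,0,0]
  ],
  "rotation": [
    [0,0,0],
    [0,0,0],
    [0,0,0],
    [0,0,0],
    [0,0,0],
    [0,0,0],
    [0,0,0],
    [0,0,0],
    [0,0,0],
    [0,0,0]
  ],
  "grip": [0,0,0,0,0,0,0,0,0,0]
}}

```text
clock: 43.82
position: [514.8, -229.2, 33.2]
ee_rot: [0.708, -0.706, 0.001, -0.001]
contact_force: [-0.6, -0.8, -1.0]
gripper_width: 26.6
```

{"op": "play_rows", "data": {
  "travel": [
    [0,0,0],
    [0,0,0],
    [0,0,0],
    [0,0,0],
    [0,0,0],
    [0,0,-0.02],
    [0,0,-0.035],
    [0,0,-0.035],
    [0,0,-0.035],
    [0,0,-0.035],
    [0,0,-0.035],
    [0,0,-0.035]
  ],
  "rotation": [
    [0,0,0],
    [0,0,0],
    [0,0,0],
    [0,0,0],
    [0,0,0],
    [0,0,0],
    [0,0,0],
    [0,0,0],
    [0,0,0],
    [0,0,0],
    [0,0,0],
    [0,0,0]
  ],
  "grip": [0.55,0.55,0.55,0.55,0.55,0.55,0.55,0.55,0.55,0.55,0.55,0.55]
}}

```text
clock: 44.82
position: [513.7, -229.1, 264.3]
ee_rot: [0.708, -0.706, 0.0, -0.0]
contact_force: [0.7, -0.9, -0.1]
gripper_width: 46.7
```

{"op": "play_rows", "data": {
  "travel": [
    [0,0,-0.03],
    [0,0,-0.03],
    [-0.035,0.0,0],
    [-0.035,0.0,0],
    [0,0,0],
    [0,0,0]
  ],
  "rotation": [
    [0,0,0],
    [0,0,0],
    [0,0,0],
    [0,0,0],
    [0,0,0],
    [0,0,0]
  ],
  "grip": [1,1,1,1,1,1]
}}

```text
clock: 45.32
position: [514.0, -157.9, 322.7]
ee_rot: [0.709, -0.705, 0.0, -0.0]
contact_force: [0.5, -0.2, 0.8]
gripper_width: 85.3
```

Run:
```python
from h import *
st();stems("wrist","pics/w9.png",zr=(32,70),xr=(350,740),yr=(-320,500))
print("top");im,w=stems("top","pics/t9.png",zr=(32,100),xr=(350,700),yr=(-320,500))
```

```text
t 45.32 p [ 514.  -157.9  322.7] yaw -179.7 tilt [0.001 0.   ] w 85.3 F [ 0.5 -0.2  0.8] j [ 0.    0.18 -0.05 -0.   -1.34  0.  ]
px [267. 140.] c [ 578.8 -230. ] size [32.9 94.2] long axis from +y toward +x deg 0.2 ztop 57.0
px [320. 141.] c [ 515.1 -229.1] size [32.5 94.4] long axis from +y toward +x deg -1.1 ztop 57.0
px [373. 141.] c [ 451.3 -228.7] size [33.  93.4] long axis from +y toward +x deg -0.5 ztop 56.9
px [275. 268.] c [575.9 -62.9] size [32.7 73. ] long axis from +y toward +x deg 2.3 ztop 56.9
px [347. 270.] c [476.4 -59.8] size [33.2 72.4] long axis from +y toward +x deg 4.3 ztop 56.9
top
px [173. 234.] c [560.7 404.3] size [76.2 77.2] long axis from +y toward +x deg 1.2 ztop 94.5
px [401. 269.] c [ 450.7 -226.1] size [31.2 93.4] long axis from +y toward +x deg -0.5 ztop 59.5
```

View pics/w9.png

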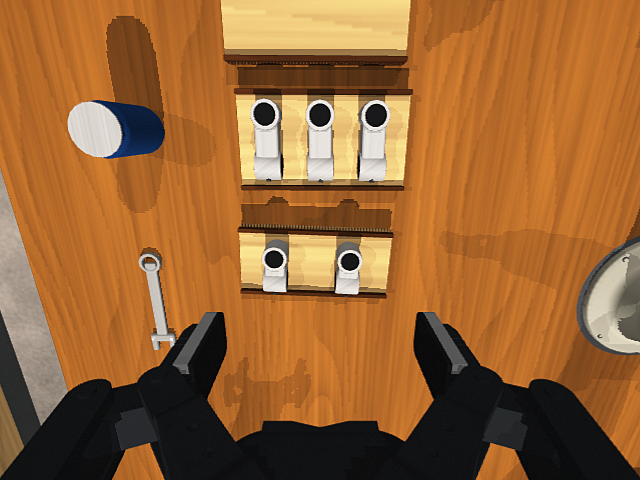

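View pics/t9.png

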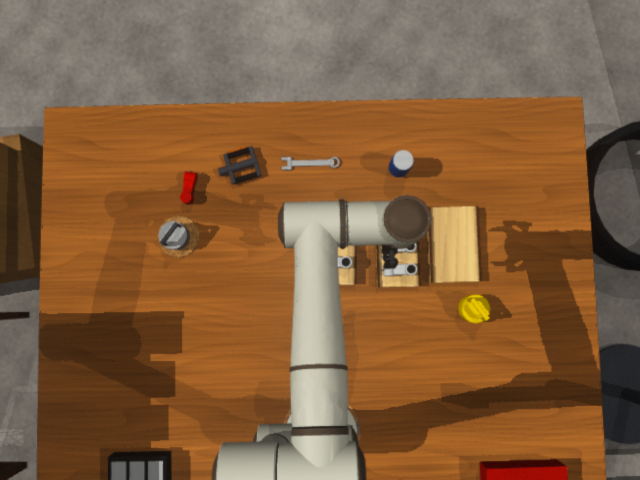

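Both views agree. Three mids are square between the middle board's rails (267–373,140), two shorts are on the narrow board (275,268 and 347,270), and the pot is on the mat at (173,235). The can, spanner, pedal and decoys are unmoved, and no other stems show in the areas the arm had hidden. I hand in.

```bash
python3 -c "
from h import *
print(workorder.job_done())"
```

```text
the job is handed in; nothing more can be done
None
```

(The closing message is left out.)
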